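# Push a stuck glass slug out of a graphite mould

## Robot

A 6-joint arm with a two-finger parallel gripper is mounted at the origin on the work surface. World frame = base frame: x ahead of the robot, y to its left, z up, the work surface at z = 0. Lengths are in m, angles in rad, forces in N, time in s.
With the tool pointing down it reaches from about 0.25 to 0.775 m from the base axis. Payload 4 kg.
Tool frame: the origin (TCP) lies on the centre line of the jaws, within the pads' length; the fingertips stand 8 mm ahead of it and the grasp point (between the pads) lies 11 mm behind it; z points along the fingers, y is the direction in which the jaws open and shut (so a half turn about z gives the same grasp; the last joint's range is limited). The gripper opens to 94 mm and grips with 3 to 60 N. Pads are 16 mm wide; open, the fingers measure 119 mm over their backs; the gripper's body (75 mm by 177 mm) begins 78 mm behind the grasp point.
Start: joints at [1.083, 0.087, 1.371, -0, 1.684, -0.103], TCP at [0.206, 0.51, 0.214] pointing down, gripper open.
Joint ranges: [-3.1, 3.1], [-0.76, 2.03], [0.27, 2.55], [-1.08, 4.22], [0.17, 2.65], [-2.57, 2.57]. Speed limits (rad/s): [2.79, 2.79, 3.14, 3.14, 3.14, 3.14].

## Interface

Orientations are given as [roll, pitch, yaw] about the fixed x, y, z axes, in that order (R = Rz(yaw) Ry(pitch) Rx(roll)).
In Python, from bench import robot, cams, close_job gives the robot as it stands.
- The arm moves only by the tool arm_command, never from a script. Its argument "plan" is one flat list of numbers, 7 for each row, row after row: the shift along the tool's x, y, z in cm, then the turn, a rotation vector about the tool's x, y, z in degrees, then the closure, from 0 (fully open) to 1 (shut). A call has 1 to 8 rows; each row shifts and turns the commanded pose from where the row before left it, along the tool's axes as they then stand; what a row does not reach is not made up. A row lasts 1/8 s, in which the tool goes at most 62.5 mm and 10.7 degrees, less where a joint would pass 70% of its speed; a pose out of reach is approached as far as the arm can. A call with a gripper value outside its range is refused whole. The fingers move at their own pace and stop on an object; the grip force is fixed at half the most. Time passes only in rows, so rows that do not move let the fingers close. It gives the time, the measured TCP pose, the force and the opening at its end, in the units of the state.
- robot.get_obs(): the state, without advancing time (a new reading comes with each control period).
- cams.snapshot(name): name is "side" or "top" or "wrist"; returns a dict with "pixels" (400x640x3 uint8, red, green, blue), "fov_y" (degrees; the focal length in pixels is half the picture's height over the tangent of half this angle, whatever the lens; pixels are square), "cx", "cy" (the principal point, pixels), "camera_from_world" (4x4, takes a point from world to camera coordinates); the wrist camera has in their place "tool_from_camera" (4x4, takes a point from camera to tool coordinates, whose origin is the TCP and whose axes are the flange's). Camera axes: x right, y up, looking along -z (the intrinsics and any distortion apply to the point x, -y, -z); pixel columns grow to the right and rows downward; lengths in m; the calibration is good to about 2 mm. A picture is of the moment at which its call begins: read the wrist's pose just before it. There is no depth.
- close_job(): hands the job in, once; it reports no verdict.
The state is a dict: "time": time; "joint_positions": joint angles; "qvel": joint speeds; "joint_torque": joint torques, N m; "tool_pos": TCP position; "ee_rot": TCP orientation; "wrist_force": force on the tool from outside, world axes, zero at the start; "wrist_torque": the same for the moment, N m; "width": finger opening in m.
Only numpy, scipy, OpenCV 4.12 (cv2) and the standard library are available. Lean on these libraries where they do the work, as an engineer would, in place of code of your own. Each camera call takes 0.05 s, during which the arm holds its last target.

## Task

Clear the graphite tube mould: lower it gently into the leaning vee cradle until you feel it stand on the brass stop (set at any height) and only then let go, never dropping it or forcing it down; then take the push rod and press the stuck blue glass slug gently and steadily down through the bore (glass and graphite are brittle: feel your way, do not ram either) until it drops out of the lower end into the catch tray. Leave the empty mould in the cradle and put the rod back upright in its stand, collar down on the plate; do not disturb the other things on the bench.

Things in the scene. Friction and masses are not known exactly. Their poses are not given: they have to be found in the camera images.
- mould: Dark graphite tube mould open at both ends, 110 mm long, 50 mm outside, 32 mm bore, 0.25 to 0.4 kg. Starts upright on the bench, slug stuck inside. Origin: centre of its lower end face; z along the tube to the upper mouth (z = 110 mm). Three thin sprung strips in the bore (9 to 61 mm above the lower end) grip the slug and leave about 26 mm free width.
- slug: Blue glass cylinder, 28 mm diameter, 60 mm long, 0.09 kg. Origin: its middle, z along its length. Starts inside the mould, its lower face 14 to 34 mm above the mould's lower end. Stuck: a steady push of roughly 12 to 20 N moves it; it stays gripped until nearly all of it is out, then falls into the tray.
- vee: Aluminium 90-degree vee cradle on the green station, leaning 35 degrees. Origin: on the axis of the seated mould, 100 mm above the bench. z: that axis, up out of the cradle. x: the vee's open side, 35 degrees above level. Flats reach 65 mm up along z. A brass U-shaped stop (34 mm slot, open to +x) carries the mould's lower end; it is set anywhere from 18 mm below to 18 mm above the origin: not told, feel it.
- station: Green fixed station carrying the vee cradle and a felt-lined catch tray under the cradle's lower end. Origin: on the bench straight below the vee's origin; x: the level direction towards which the tray extends, z up. Tray inside: x -26 to 154 mm, y -69 to 69 mm, felt 12 mm and rim 44 mm above the bench.
- rod: Push rod: pale shaft 22 mm diameter, 130 mm long, bevelled tip; brass collar 44 mm diameter, 8 mm thick; round red handle 28 mm diameter, 70 mm long. Origin: centre of the shaft's tip; z along the rod to the handle (collar z = 130 to 138 mm, handle 138 to 208 mm). 0.16 kg. Starts upright in its stand, hanging by the collar.
- stand: Fixed wooden stand, 110 by 110 mm, with a 29 mm hole through its top plate 140 mm above the bench; the rod's collar rests on the plate, rod tip 10 mm above the bench. Origin: on the bench, straight below the hole.
- scoop: Bystander, leave alone: open copper cup, 68 mm wide, 70 mm high. Origin: centre of its underside.
- paddle: Bystander, leave alone: dark graphite paddle lying flat, 160 by 70 mm, with a wooden handle. Origin: near the root of the handle, on the bench.
- jar_red: Bystander, leave alone: red jar of colour chips, 70 mm wide, 100 mm high. Origin: centre of its underside.
- jar_violet: Bystander, leave alone: violet jar of colour chips, 70 mm wide, 100 mm high. Origin: centre of its underside.
- vase: Bystander, leave alone: amber glass vase, 90 mm wide, 150 mm high. Origin: centre of its underside.
- short_mould: Bystander, leave alone: short wide empty graphite ring mould, 60 mm wide, 60 mm high; not the one to clear. Origin: centre of its underside.
- float: Bystander, leave alone: orange glass paperweight, 80 mm wide, 66 mm high. Origin: centre of its underside.

How it is judged:
On the way, in this order (a step that is already met when the one before it is completed fails the run):
1. the mould is fully down in the vee cradle, released, with the slug still inside (x of mould in the frame of vee between -0.006 and 0.006 m and y of mould in the frame of vee between -0.006 and 0.006 m and z of mould in the frame of vee between -0.023 and 0.023 m and angle between the z axis of mould and the z axis of vee, either way round below 0.09 rad and contact force between the fingers and mould below 0.5 N and linear speed of mould below 0.02 m/s and z of slug in the frame of mould above 0.033 m), for 0.3 s.
2. with the mould still seated in the vee, the rod's tip has come down the bore to within 15 mm of its lower end (x of mould in the frame of vee between -0.006 and 0.006 m and y of mould in the frame of vee between -0.006 and 0.006 m and z of mould in the frame of vee between -0.023 and 0.023 m and angle between the z axis of mould and the z axis of vee, either way round below 0.09 rad and z of rod in the frame of mould between -0.05 and 0.015 m and distance between rod and mould below 0.05 m and angle between the z axis of rod and the z axis of mould, either way round below 0.15 rad), for 0.05 s.
At the end, for the whole second after the job is handed in: The slug lies still in the catch tray, out of the mould; the mould rests in the vee within 6 mm of its axis and 0.09 rad of its lean; the rod stands in its stand within 8 mm of centre, 0.08 rad of upright, collar within 6 mm of the plate; all slower than 0.02 m/s (x of mould in the frame of vee between -0.006 and 0.006 m and y of mould in the frame of vee between -0.006 and 0.006 m and z of mould in the frame of vee between -0.023 and 0.023 m and angle between the z axis of mould and the z axis of vee, either way round below 0.09 rad and x of slug in the frame of station between -0.04 and 0.16 m and y of slug in the frame of station between -0.075 and 0.075 m and height (world z) of slug below 0.055 m and z of slug in the frame of mould below -0.03 m and linear speed of each of slug, mould, rod below 0.02 m/s and horizontal distance between rod and stand below 0.008 m and height (world z) of rod below 0.016 m and angle between rod's own z axis and vertical below 0.08 rad); the robot touches nothing.
It fails at once if the mould is dropped: it moves faster than 0.15 m/s with no finger on it (linear speed of mould above 0.15 m/s and contact force between the fingers and mould below 0.1 N).
It fails at once if the mould is forced onto the cradle with more than 80 N (contact force between mould and station above 80 N).
It fails at once if the glass is rammed: the rod presses the slug with more than 30 N (contact force between rod and slug above 30 N).
It fails at once if the graphite is chipped: the rod presses on the mould with more than 30 N (contact force between rod and mould above 30 N).
It fails at once if a bystander is moved by more than 30 mm (distance of any of scoop, paddle, jar_red, jar_violet, vase, short_mould, float from where it was at the start of the episode above 0.03 m).
It also fails if it takes over 72 s, if anything falls off the work surface, if the arm or the gripper's body presses on something with over 40 N, if the wrist force passes 120 N, or if a joint passes its speed limit or range.

## Working session

There is one attempt and no reset: what is moved stays moved. The work goes in short steps, Python scripts to look and compute and a tool call to move; the robot and the scene stay as the last step left them, time stands still between calls to the robot, and variables do not carry over. Pictures are saved under pics/ and viewed, and the job is handed in when it is done.

Besides the shell and the picture viewer there is one more tool, called after "Call:" by a JSON object that holds its "api" and its "payload", one argument or row to a line. arm_command: Moves the arm, as the interface text tells. Its arguments: {"type":"object","properties":{"plan":{"type":"array","items":{"type":"number"}}},"required":["plan"]}

```bash
ls; mkdir -p pics
python3 - <<'E'
from bench import robot,cams
import cv2,numpy as np
o=robot.get_obs()
for k,v in o.items(): print(k,np.round(v,4))
for n in ["side","top","wrist"]:
    s=cams.snapshot(n)
    cv2.imwrite(f"pics/{n}0.png",s["pixels"][:,:,::-1])
    print(n,{k:(np.round(v,4).tolist() if k!='pixels' else 0) for k,v in s.items()})
E
```

```text
pics
time 0.0
joint_positions [ 1.0829  0.088   1.3722 -0.      1.6836 -0.1031]
qvel [ 0.001  -0.0011 -0.0008 -0.0001 -0.0003 -0.    ]
joint_torque [-2.00000e-04 -3.40177e+01 -3.02425e+01  7.19000e-02  3.29000e-02
 -2.00000e-04]
tool_pos [0.2062 0.5093 0.2123]
ee_rot [-3.1395e+00 -2.0000e-04  2.7568e+00]
wrist_force [ 0.18   -0.4842 -0.0077]
wrist_torque [ 0.0579 -0.0234 -0.0004]
width 0.094
side {'pixels': 0, 'fov_y': 46.7413, 'cx': 316.185, 'cy': 199.6323, 'camera_from_world': [[0.8999, -0.4358, -0.0158, -0.5149], [0.3295, 0.6559, 0.6791, -0.2626], [-0.2856, -0.6164, 0.7339, -1.2695], [0.0, 0.0, 0.0, 1.0]]}
top {'pixels': 0, 'fov_y': 48.8098, 'cx': 322.258, 'cy': 197.9467, 'camera_from_world': [[0.0778, -0.9969, 0.007, -0.0385], [0.9703, 0.0773, 0.2292, -0.6034], [-0.229, -0.011, 0.9734, -1.1057], [0.0, 0.0, 0.0, 1.0]]}
wrist {'pixels': 0, 'fov_y': 69.8421, 'cx': 323.4462, 'cy': 199.3569, 'tool_from_camera': [[0.0003, 0.9619, 0.2734, 0.0803], [1.0, -0.0006, 0.0009, 0.0005], [0.0011, 0.2734, -0.9619, -0.1716], [0.0, 0.0, 0.0, 1.0]]}
```

View pics/side0.png

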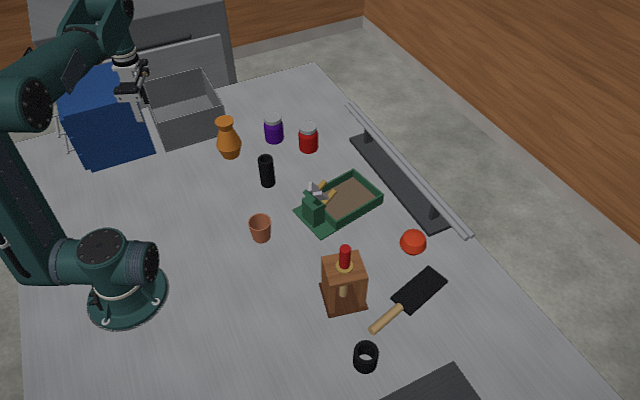

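View pics/top0.png

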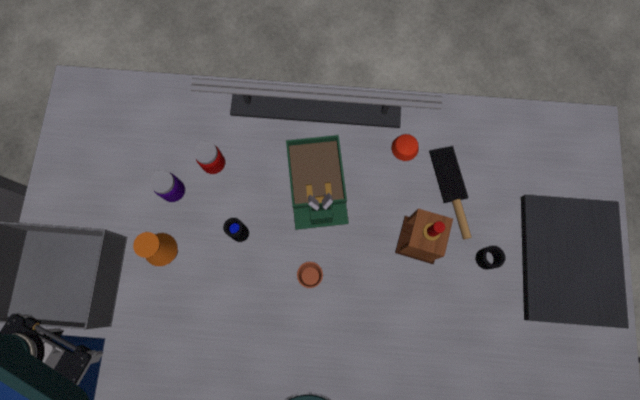

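View pics/wrist0.png

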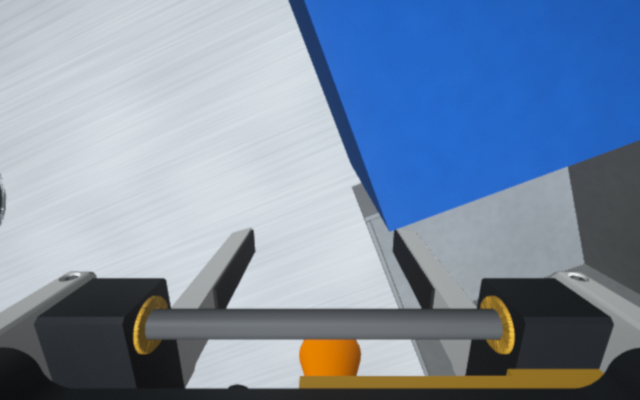

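```bash
cat > h.py <<'E'
import numpy as np,cv2
from scipy.spatial.transform import Rotation as R
def K(s): 
    f=200/np.tan(np.radians(s["fov_y"])/2); return f,s["cx"],s["cy"]
def proj(s,P,T=None):
    T=s["camera_from_world"] if T is None else T
    f,cx,cy=K(s); P=np.atleast_2d(P); c=P@T[:3,:3].T+T[:3,3]
    return np.c_[cx+f*c[:,0]/-c[:,2], cy+f*-c[:,1]/-c[:,2]]
def ray(s,uv,T=None):
    T=s["camera_from_world"] if T is None else T
    f,cx,cy=K(s); d=np.array([(uv[0]-cx)/f,-(uv[1]-cy)/f,-1.])
    return -T[:3,:3].T@T[:3,3], T[:3,:3].T@d
def onz(s,uv,z,T=None):
    o,d=ray(s,uv,T); return o+d*(z-o[2])/d[2]
def tri(rays):
    A=np.zeros((3,3));b=np.zeros(3)
    for o,d in rays:
        d=d/np.linalg.norm(d);M=np.eye(3)-np.outer(d,d);A+=M;b+=M@o
    p=np.linalg.solve(A,b)
    return p,[np.linalg.norm(np.cross(p-o,d/np.linalg.norm(d))) for o,d in rays]
def wristT(s,obs):
    Tt=np.eye(4);Tt[:3,:3]=R.from_euler('xyz',obs["ee_rot"]).as_matrix();Tt[:3,3]=obs["tool_pos"]
    return np.linalg.inv(Tt@s["tool_from_camera"])
def crop(s,x0,y0,x1,y1,k,name):
    im=s["pixels"][y0:y1,x0:x1,::-1]; im=cv2.resize(im,None,fx=k,fy=k,interpolation=cv2.INTER_CUBIC); cv2.imwrite(name,im)
E
python3 - <<'E'
from bench import robot,cams
from h import *
s=cams.snapshot("top"); crop(s,210,130,370,250,5,"pics/tA.png"); crop(s,390,190,520,280,6,"pics/tB.png")
s=cams.snapshot("side"); crop(s,240,140,400,260,5,"pics/sA.png"); crop(s,300,230,400,330,6,"pics/sB.png")
E
```

```text
(no output)
```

View pics/tA.png

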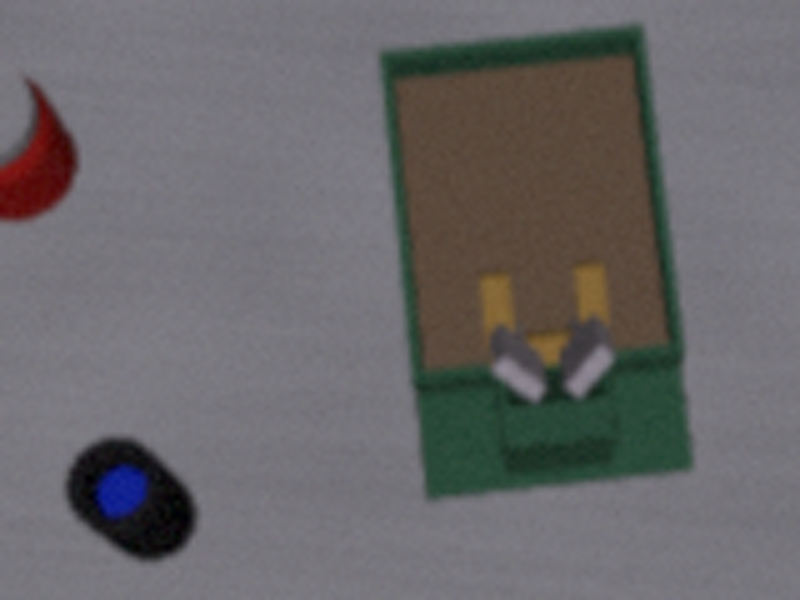

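View pics/tB.png

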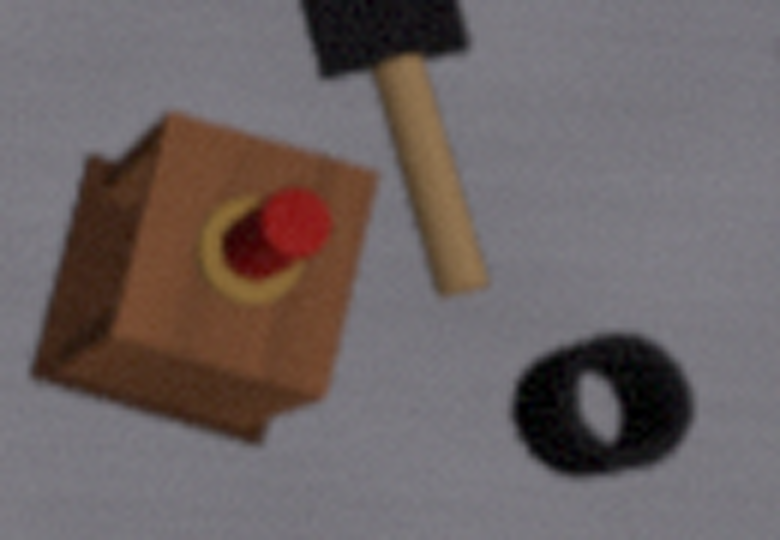

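View pics/sA.png

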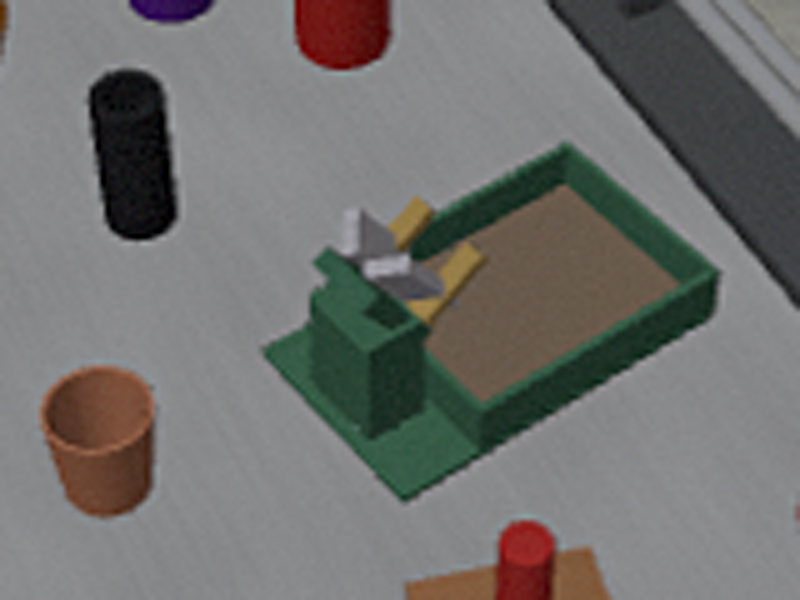

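View pics/sB.png

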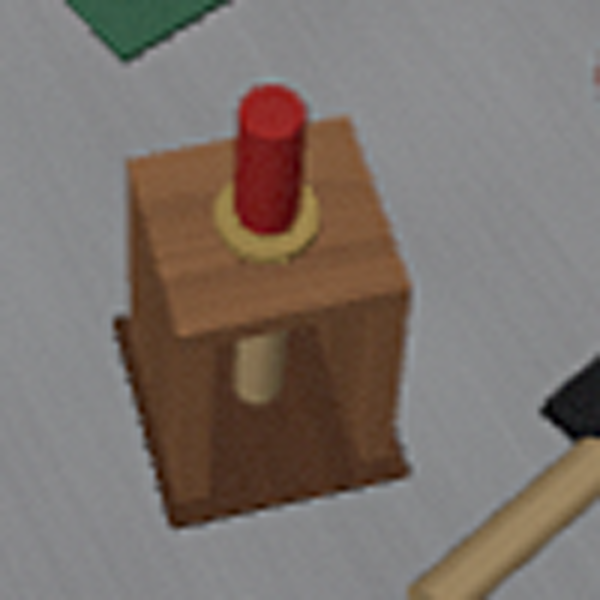

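```bash
cat > fit.py <<'E'
from bench import robot,cams
from h import *
from scipy.optimize import least_squares
t=cams.snapshot("top"); s=cams.snapshot("side")
def o(l,x0,y0,k): return [((a+.5)/k-.5+x0,(b+.5)/k-.5+y0) for a,b in l]
top=o([(382,50),(642,25),(683,355),(413,382)],210,130,5)
side=o([(566,145),(718,273),(485,408)],240,140,5)
def f(p):
    x,y,yaw,w=p; c,sn=np.cos(yaw),np.sin(yaw)
    L=np.array([[.154+w,.069+w],[.154+w,-.069-w],[-.026-w,-.069-w],[-.026-w,.069+w]])
    P=np.c_[L@np.array([[c,sn],[-sn,c]])+[x,y],np.full(4,.044)]
    return np.r_[(proj(t,P)-top).ravel(),(proj(s,P[[0,1,2]])-side).ravel()]
r=least_squares(f,[.6,0,0,.006]); print("station",r.x.round(4),r.fun.round(2))
x,y,yaw,w=r.x
# rod: handle top centre z=218mm, collar centre top 148mm
rt=o([(297,222)],390,190,6)[0]; rc=o([(253,249)],390,190,6)[0]
st=o([(275,112)],300,230,6)[0]; sc=o([(268,221)],300,230,6)[0]
print("rod top",onz(t,rt,.218),onz(s,st,.218),tri([ray(t,rt),ray(s,st)]))
print("rod collar",onz(t,rc,.148),onz(s,sc,.148))
# stand plate corners
pc=o([(172,113),(378,175),(324,397),(112,338)],390,190,6)
ps=o([(127,160),(350,118),(410,290),(180,335)],300,230,6)
for l,S in((pc,t),(ps,s)):
    q=np.array([onz(S,a,.140) for a in l]); print(q.round(4).tolist(),q.mean(0))
# mould: top ring center z=.11, 
mt=o([(118,487)],210,130,5)[0]; mb=o([(149,515)],210,130,5)[0]
print("mould",onz(t,mt,.11),onz(t,mb,0))
ms=o([(126,97)],240,140,5)[0]; mb=o([(140,211)],240,140,5)[0]; print(onz(s,ms,.11),onz(s,mb,0))
E
python3 fit.py
```

```text
station [0.6273 0.0226 0.1889 0.0049] [-0.3   0.43 -0.17  0.09 -0.11 -0.85 -0.07 -0.46  0.32 -0.    0.1   0.08
 -0.78  1.28]
rod top [ 0.52379919 -0.2648213   0.218     ] [ 0.52479034 -0.26464152  0.218     ] (array([ 0.52418306, -0.26484741,  0.21835571]), [np.float64(0.00045326862825311376), np.float64(0.00045326862825319084)])
rod collar [ 0.52445591 -0.26541047  0.148     ] [ 0.52246395 -0.26738272  0.148     ]
[[0.5804, -0.2325, 0.14], [0.5609, -0.3184, 0.14], [0.4674, -0.2974, 0.14], [0.4847, -0.2107, 0.14]] [ 0.52334929 -0.26476749  0.14      ]
[[0.4865, -0.2086, 0.14], [0.5818, -0.2315, 0.14], [0.561, -0.3181, 0.14], [0.4675, -0.2955, 0.14]] [ 0.52420863 -0.26343605  0.14      ]
mould [0.5019061  0.22755633 0.11      ] [0.50423468 0.23151465 0.        ]
[0.50385133 0.23068928 0.11      ] [0.50540533 0.2380667  0.        ]
```

```bash
cat > plan.py <<'E'
import sys
from bench import robot
from h import *
PSI=.189
def mvtool(o,p,Rt):
    R0=R.from_euler('xyz',o["ee_rot"]); d=R0.inv().apply(np.array(p)-o["tool_pos"])
    return d*100, np.degrees((R0.inv()*Rt).as_rotvec())
def veeframe(x,y,psi):
    a=np.radians(35);Rz=R.from_euler('z',psi).as_matrix()
    X=Rz@[np.cos(a),0,np.sin(a)];Z=Rz@[-np.sin(a),0,np.cos(a)];Y=np.cross(Z,X)
    return np.c_[X,Y,Z],np.array([x,y,.1])
DOWN=R.from_euler('xyz',[np.pi,0,PSI])
def st():
    o=robot.get_obs();print("t",round(o["time"],2),"p",np.round(o["tool_pos"],4),"rot",np.round(o["ee_rot"],4),"F",np.round(o["wrist_force"],2),"T",np.round(o["wrist_torque"],2),"w",round(float(o["width"]),4),"j",np.round(o["joint_positions"],2));return o
E
python3 - <<'E'
from bench import cams
from plan import *
t=cams.snapshot("top");s=cams.snapshot("side")
print("vase",onz(s,(229,150),0),"violet",onz(s,(274,138),0),"red",onz(s,(309,147),0),"scoop",onz(s,(261,236),0),onz(t,(310,274),.07))
o=st()
print(mvtool(o,[.47,.22,.33],DOWN))
E
```

```text
vase [0.44083872 0.45259047 0.        ] violet [0.61201752 0.44128049 0.        ] red [0.70617882 0.33655676 0.        ] scoop [0.40114246 0.03069919 0.        ] [0.40239061 0.02483939 0.07      ]
t 0.45 p [0.2064 0.5098 0.2134] rot [-3.1415 -0.      2.7568] F [-0.16 -0.71  0.19] T [-0.05  0.07 -0.03] w 0.0939 j [ 1.08  0.09  1.37  0.    1.68 -0.1 ]
(array([-35.30566811, -16.96516466, -11.6576146 ]), array([-4.33429807e-03,  6.94952695e-03,  1.47124332e+02]))
```

Call:
{"api": "arm_command", "payload": {
  "plan": [0, 0, -6, 0, 0, 0, 0, 0, 0, -6, 0, 0, 0, 0, -5.5, -2.5, 0, 0, 0, 0, 0, -6, -3, 0, 0, 0, 0, 0, -6, -3, 0, 0, 0, 0, 0, -6, -3, 0, 0, 0, 0, 0, -6, -3, 0, 0, 0, 0, 0, -5.8, -2.5, 0, 0, 0, 0, 0]
}}

```text
time: 1.45
tool_pos: [0.4583, 0.2322, 0.334]
ee_rot: [3.141, 0.001, 2.757]
wrist_force: [0.4, 1.0, -0.1]
width: 0.094
```

Call:
{"api": "arm_command", "payload": {
  "plan": [0, 0, 0, 0, 0, 10.5, 0, 0, 0, 0, 0, 0, 10.5, 0, 0, 0, 0, 0, 0, 10.5, 0, 0, 0, 0, 0, 0, 10.5, 0, 0, 0, 0, 0, 0, 10.5, 0, 0, 0, 0, 0, 0, 10.5, 0, 0, 0, 0, 0, 0, 10.5, 0, 0, 0, 0, 0, 0, 10.5, 0]
}}

```text
time: 2.45
tool_pos: [0.4572, 0.2339, 0.3336]
ee_rot: [3.141, -0.0, 1.285]
wrist_force: [0.0, 0.3, 0.1]
width: 0.094
```

Call:
{"api": "arm_command", "payload": {
  "plan": [0, 0, 0, 0, 0, 10.5, 0, 0, 0, 0, 0, 0, 10.5, 0, 0, 0, 0, 0, 0, 10.5, 0, 0, 0, 0, 0, 0, 10.5, 0, 0, 0, 0, 0, 0, 10.5, 0, 0, 0, 0, 0, 0, 10.6, 0]
}}

```text
time: 3.2
tool_pos: [0.4573, 0.2339, 0.3336]
ee_rot: [-3.142, -0.0, 0.183]
wrist_force: [-1.5, 0.1, 0.5]
width: 0.094
```

Run:
```python
from bench import cams
from plan import *
o=st()
w=cams.snapshot("wrist");cv2.imwrite("pics/w1.png",w["pixels"][:,:,::-1])
print(proj(w,[[.503,.23,.11],[.504,.231,0]],wristT(w,o)))
print(mvtool(o,[.503,.23,.33],DOWN))
```

```text
t 3.2 p [0.4573 0.2339 0.3336] rot [-3.1415e+00 -2.0000e-04  1.8330e-01] F [-1.47  0.14  0.48] T [ 0.01  0.14 -0.05] w 0.094 j [0.36 0.01 1.21 0.   1.92 1.75]
[[332.74466547 144.58285847]
 [330.27393087 138.09759485]]
(array([4.42645031, 1.21871151, 0.35598484]), array([-0.00498131, -0.01036319, -0.32680067]))
```

View pics/w1.png

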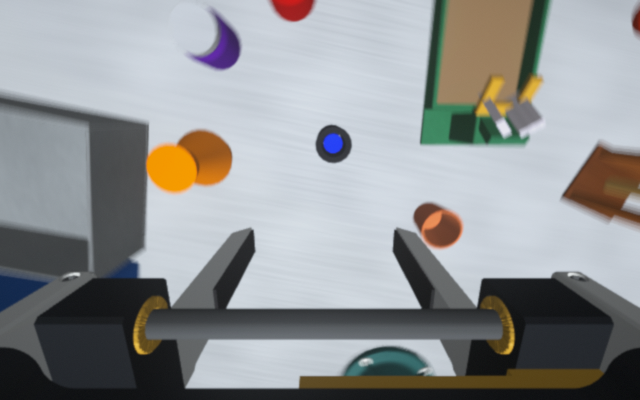

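Run:
```python
from bench import cams
from plan import *
o=st()
w=cams.snapshot("wrist");T=wristT(w,o)
g=w["pixels"].astype(int)
b=(g[:,:,2]>g[:,:,0]+60)
m=(g.max(2)<90)|b
m[:, :300]=0;m[:,370:]=0;m[:110]=0;m[180:]=0
n,l,stt,c=cv2.connectedComponentsWithStats(m.astype(np.uint8))
i=1+np.argmax(stt[1:,4]);print(stt[i],c[i]); 
# outer silhouette: mix of top and bottom
print(onz(w,c[i],.11,T),onz(w,c[i],0.05,T))
bb=b.copy();bb[:, :300]=0;bb[:,370:]=0;bb[:110]=0;bb[180:]=0
ys,xs=np.nonzero(bb);print(xs.mean(),ys.mean(),len(xs))
print(onz(w,(xs.mean(),ys.mean()),.08,T),onz(w,(xs.mean(),ys.mean()),.11,T))
crop(w,400,50,560,170,5,"pics/w1c.png")
```

```text
t 3.25 p [0.4572 0.2339 0.3336] rot [ 3.1416e+00 -2.0000e-04  1.7950e-01] F [ 0.15 -0.19  0.37] T [-0.02  0.11 -0.01] w 0.0943 j [ 0.36  0.01  1.21 -0.    1.92  1.75]
[316 125  34  37 954] [332.17610063 143.63312369]
[0.50410141 0.23075425 0.11      ] [0.49931569 0.22802093 0.05      ]
331.8888888888889 142.84384384384384 333
[0.50275008 0.23001318 0.08      ] [0.50506946 0.23133571 0.11      ]
```

View pics/w1c.png

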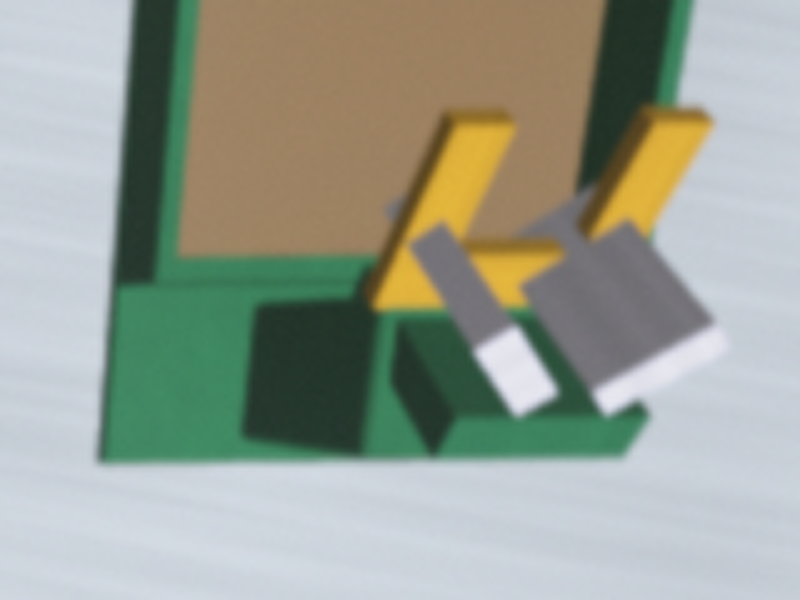

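```bash
cat > stop.py <<'E'
from bench import cams
from plan import *
from scipy.optimize import least_squares
o=st()
w=cams.snapshot("wrist");T=wristT(w,o);t=cams.snapshot("top");s=cams.snapshot("side")
q=lambda l,x0,y0,k:np.array([((a+.5)/k-.5+x0,(b+.5)/k-.5+y0) for a,b in l])
wp=q([(513,125),(650,116)],400,50,5);tp=q([(508,274),(576,267)],210,130,5);sp=q([(436,210),(468,244)],240,140,5)
V,O=veeframe(.6273,.0226,.189)
def f(p,parts=False):
    V,O=veeframe(p[2],p[3],p[4])
    P=np.array([O+V@[p[0],.017,p[1]],O+V@[p[0],-.017,p[1]]])
    return np.r_[(proj(w,P,T)-wp).ravel(),(proj(t,P)-tp).ravel(),(proj(s,P)-sp).ravel(),(p[2]-.6273)/.001,(p[3]-.0226)/.001,(p[4]-.189)/.01]
r=least_squares(f,[.04,0,.6273,.0226,.189]);print(r.x.round(4),r.fun.round(2))
for x in ((.04,0),(.04,-.018),(.04,.018)): print(np.abs(least_squares(lambda p:f(np.r_[p[0],x[1],p[1:]]),[.04,.6273,.0226,.189]).fun).round(1))
E
python3 stop.py
```

```text
t 3.3 p [0.4573 0.2339 0.3336] rot [-3.1415e+00 -2.0000e-04  1.8970e-01] F [ 0.1  -0.12  0.37] T [-0.07  0.19 -0.02] w 0.094 j [0.36 0.01 1.21 0.   1.92 1.74]
[0.0149 0.0132 0.6273 0.0228 0.1913] [ 0.18 -0.5   0.08  1.26 -0.19 -0.84 -0.67 -0.86 -0.17  0.64  0.47  0.29
 -0.04  0.18  0.23]
[2.6 2.5 3.5 0.7 0.7 1.2 0.1 1.2 1.4 3.3 2.  2.9 2.2 2.9 0. ]
[6.4 5.2 8.3 3.2 1.9 1.8 1.1 1.7 3.5 6.8 4.  6.5 4.9 6.7 0.8]
[1.2 0.2 1.4 2.  0.6 0.7 1.  0.7 0.7 0.3 0.1 0.7 0.8 1.4 0.2]
```

Run:
```python
from plan import *
o=st()
print(mvtool(o,[.5043,.2307,.08],DOWN))
```

```text
t 3.45 p [0.4572 0.2339 0.3335] rot [-3.1415e+00 -1.0000e-04  1.9200e-01] F [ 0.57  0.63 -0.06] T [-0.01  0.16 -0.02] w 0.0941 j [0.36 0.01 1.21 0.   1.92 1.74]
(array([ 4.55545706,  1.2190223 , 25.35382462]), array([-0.00708393, -0.00585279,  0.17264319]))
```

Call:
{"api": "arm_command", "payload": {
  "plan": [2.3, 0.6, 0, 0, 0, 0, 0, 2.3, 0.6, 0, 0, 0, 0, 0, 0, 0, 5, 0, 0, 0, 0, 0, 0, 5, 0, 0, 0, 0, 0, 0, 4, 0, 0, 0, 0, 0, 0, 0, 0, 0, 0, 0, 0, 0, 0, 0, 0, 0, 0]
}}

```text
time: 4.32
tool_pos: [0.5056, 0.2312, 0.1956]
ee_rot: [-3.141, -0.003, 0.19]
wrist_force: [-0.8, -0.3, 0.9]
width: 0.0938
```

Run:
```python
from bench import cams
from plan import *
o=st()
w=cams.snapshot("wrist");cv2.imwrite("pics/w2.png",w["pixels"][:,:,::-1])
print(mvtool(o,[.5043,.2307,.08],DOWN))
```

```text
t 4.33 p [0.5056 0.2312 0.1956] rot [-3.1411e+00 -3.0000e-03  1.9020e-01] F [-0.79 -0.32  0.92] T [ 0.02  0.13 -0.03] w 0.0938 j [0.33 0.1  1.39 0.   1.65 1.71]
(array([-0.17079751,  0.02569491, 11.55560691]), array([-0.02958172, -0.17302176,  0.07006234]))
```

View pics/w2.png

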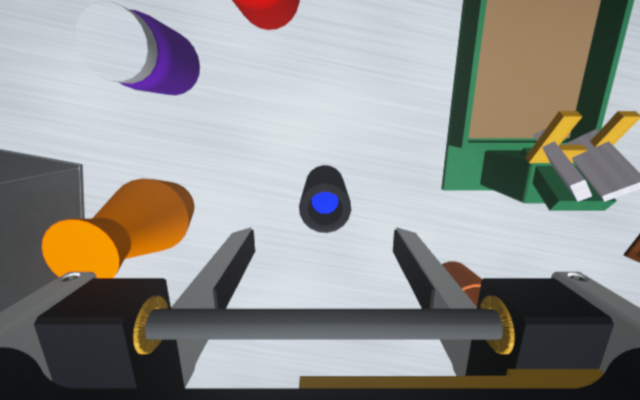

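Run:
```python
from bench import cams
from plan import *
o=st()
w=cams.snapshot("wrist");T=wristT(w,o)
a=np.linspace(0,6.28,60,endpoint=False)
for z in(.11,):
  P=np.c_[.5043+.025*np.cos(a),.2307+.025*np.sin(a),0*a+z];q=proj(w,P,T)
im=w["pixels"][:,:,::-1].copy()
for u,v in q: cv2.circle(im,(int(round(u)),int(round(v))),0,(0,255,255),-1)
cv2.imwrite("pics/w2c.png",cv2.resize(im[140:260,250:400],None,fx=5,fy=5,interpolation=cv2.INTER_NEAREST))
```

```text
t 4.38 p [0.506  0.2313 0.1964] rot [-3.1408 -0.0048  0.19  ] F [0.46 0.49 0.28] T [-0.01  0.14 -0.05] w 0.0941 j [0.33 0.1  1.39 0.   1.65 1.71]
```

View pics/w2c.png

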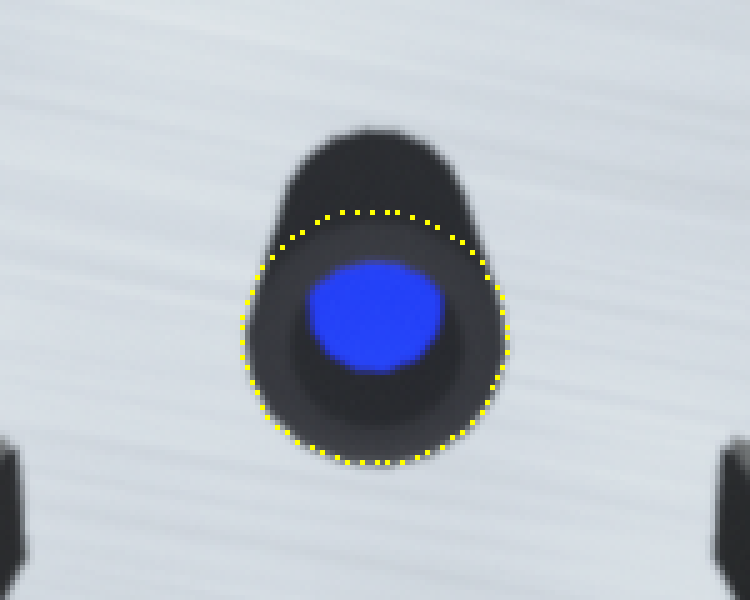

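Call:
{"api": "arm_command", "payload": {
  "plan": [-0.2, 0, 4, 0, 0, 0, 0, 0, 0, 4, 0, 0, 0, 0, 0, 0, 3.5, 0, 0, 0, 0, 0, 0, 0, 0, 0, 0, 0, 0, 0, 0, 0, 0, 0, 0.4, 0, 0, 0, 0, 0, 0, 0.6, 0, 0, 0, 0, 0, 0, 1, 0, 0, 0, 0, 0, 0, 1]
}}

```text
time: 5.42
tool_pos: [0.5031, 0.2306, 0.0793]
ee_rot: [-3.141, -0.001, 0.189]
wrist_force: [1.1, 0.1, -0.1]
width: 0.0575
```

Call:
{"api": "arm_command", "payload": {
  "plan": [0, 0, 0, 0, 0, 0, 1, 0, 0, 0, 0, 0, 0, 1, 0, 0, 0, 0, 0, 0, 1]
}}

```text
time: 5.8
tool_pos: [0.503, 0.2303, 0.0788]
ee_rot: [3.141, -0.001, 0.189]
wrist_force: [-0.2, -1.9, 2.4]
width: 0.0499
```

Run:
```python
from plan import *
st()
```

```text
t 5.8 p [0.503  0.2303 0.0788] rot [ 3.1413e+00 -6.0000e-04  1.8930e-01] F [-0.18 -1.87  2.42] T [-0.27  0.15  0.05] w 0.0499 j [ 0.33  0.16  1.56 -0.    1.42  1.71]
```

```bash
cat >> plan.py <<'E'
V,O=veeframe(.6273,.0226,.190)
TILT=R.from_matrix(np.c_[V[:,0],-V[:,1],-V[:,2]])
def invee(o): return np.round(V.T@(np.array(o["tool_pos"])-O)*1000,2), np.round(np.degrees((TILT.inv()*R.from_euler('xyz',o["ee_rot"])).as_rotvec()),2), np.round(V.T@np.array(o["wrist_force"]),2)
E
python3 - <<'E'
from plan import *
o=st()
p=O+V@[.004,0,.175];print(p); print(mvtool(o,p,DOWN)[0]); print(mvtool(o,p,TILT)[1])
E
```

```text
t 5.8 p [0.503  0.2303 0.0788] rot [ 3.1413e+00 -6.0000e-04  1.8930e-01] F [-0.18 -1.87  2.42] T [-0.27  0.15  0.05] w 0.0499 j [ 0.33  0.16  1.56 -0.    1.42  1.71]
[0.53194811 0.00426194 0.24564591]
[ -1.39673476  22.74619873 -16.67466884]
[ 2.95697102e-02  3.49683443e+01 -3.33958388e-02]
```

Call:
{"api": "arm_command", "payload": {
  "plan": [0, 0, -1.5, 0, 0, 0, 1, 0, 0, -4, 0, 0, 0, 1, 0, 0, -5, 0, 0, 0, 1, 0, 0, -5, 0, 0, 0, 1, 0, 0, -4, 0, 0, 0, 1, 0, 0, -1.5, 0, 0, 0, 1, 0, 1.5, 0, 0, 0, 0, 1, -0.4, 3.5, 0, 0, 0, 0, 1]
}}

```text
time: 6.8
tool_pos: [0.5074, 0.18, 0.2852]
ee_rot: [3.141, 0.005, 0.192]
wrist_force: [1.4, -0.7, -4.9]
width: 0.0497
```

Call:
{"api": "arm_command", "payload": {
  "plan": [-0.5, 4.5, 0, 0, 0, 0, 1, -0.5, 4.5, 0, 0, 0, 0, 1, 0, 4.5, 0, 0, 0, 0, 1, 0, 3.2, 0, 0, 0, 0, 1, 0, 1, 0, 0, 2, 0, 1, 0, 0, 0, 0, 6, 0, 1, 0, 0, 0, 0, 8, 0, 1, 0, 0, 0, 0, 8, 0, 1]
}}

```text
time: 7.8
tool_pos: [0.5304, 0.0054, 0.2865]
ee_rot: [-3.14, -0.42, 0.19]
wrist_force: [-0.7, 0.1, -4.2]
width: 0.0497
```

Call:
{"api": "arm_command", "payload": {
  "plan": [0, 0, 0, 0, 7, 0, 1, 0, 0, 0, 0, 4, 0, 1, 0, 0, 0, 0, 0, 0, 1, 0, 0, 0, 0, 0, 0, 1]
}}

```text
time: 8.3
tool_pos: [0.5312, 0.0051, 0.2875]
ee_rot: [-3.141, -0.609, 0.189]
wrist_force: [0.1, 0.2, -5.4]
width: 0.0498
```

Run:
```python
from bench import cams
from plan import *
o=st()
print(invee(o)); p=O+V@[.004,0,.175]; print(mvtool(o,p,TILT))
for n in("wrist","side"):
    w=cams.snapshot(n);cv2.imwrite(f"pics/{n}3.png",w["pixels"][:,:,::-1])
```

```text
t 8.3 p [0.5312 0.0051 0.2875] rot [-3.1409 -0.6086  0.1894] F [ 0.13  0.21 -5.36] T [-0.14  0.88  0.02] w 0.0498 j [-0.26 -0.4   1.77  0.27  1.23  1.1 ]
(array([ 27.56,   0.95, 209.6 ]), array([ 0.02, -0.13,  0.03]), array([-2.94,  0.18, -4.48]))
(array([-2.34796357,  0.09771585,  3.46569153]), array([-0.02205194,  0.13239486, -0.02934391]))
```

View pics/wrist3.png

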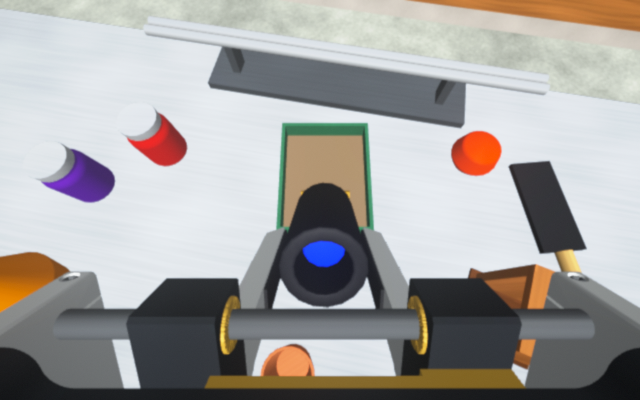

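View pics/side3.png

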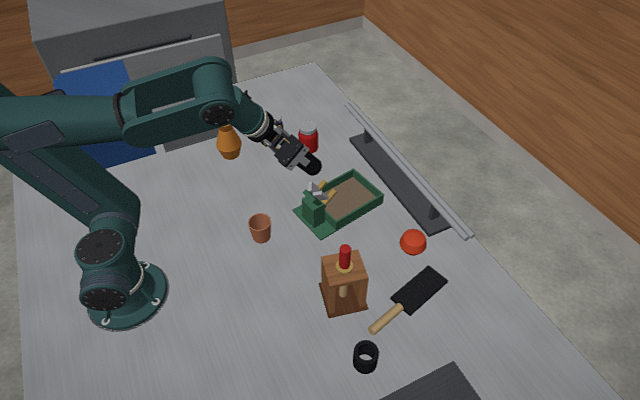

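Call:
{"api": "arm_command", "payload": {
  "plan": [-0.8, 0, 0, 0, 0, 0, 1, -1.5, 0.1, 1, 0, 0, 0, 1, 0, 0, 1.5, 0, 0, 0, 1, 0, 0, 0.9, 0, 0, 0, 1, 0, 0, 0, 0, 0, 0, 1, 0, 0, 0, 0, 0, 0, 1]
}}

```text
time: 9.15
tool_pos: [0.533, 0.0041, 0.248]
ee_rot: [3.141, -0.612, 0.19]
wrist_force: [-0.4, -0.6, -4.3]
width: 0.0497
```

```bash
cat > look.py <<'E'
import sys
from bench import cams
from plan import *
o=st();n=sys.argv[1]
print(invee(o))
L=float(sys.argv[2]) # mould: TCP offset along axis
D=np.array([float(v) for v in sys.argv[3:6]]) if len(sys.argv)>3 else np.zeros(3)
for c in("wrist","side","top"):
    w=cams.snapshot(c); im=w["pixels"][:,:,::-1].copy()
    T=wristT(w,o) if c=="wrist" else w["camera_from_world"]
    Q=np.array([[-.026,.069,.044],[.154,.069,.044],[.154,-.069,.044],[-.026,-.069,.044]])
    Rz=R.from_euler('z',.19).as_matrix(); q=proj(w,Q@Rz.T+[O[0],O[1],0],T)
    k={"wrist":1,"side":5,"top":5}[c]; 
    x0,y0,x1,y1={"wrist":(0,0,640,400),"side":(250,120,400,240),"top":(260,130,400,240)}[c]
    big=cv2.resize(im[y0:y1,x0:x1],None,fx=k,fy=k,interpolation=cv2.INTER_CUBIC)
    f=lambda q:tuple(int(round(v)) for v in ((q-[x0,y0]+.5)*k-.5))
    for a in range(4): cv2.line(big,f(q[a]),f(q[(a+1)%4]),(0,255,255),1)
    ax=proj(w,np.array([O+V@[0,0,z] for z in (-.02,.0,.065,.15)]),T)
    for a in ax: cv2.circle(big,f(a),2,(255,0,255),-1)
    cv2.imwrite(f"pics/{c}{n}.png",big)
E
python3 look.py 4 79
```

```text
t 9.15 p [0.533  0.0041 0.248 ] rot [ 3.1415 -0.6116  0.1898] F [-0.36 -0.58 -4.34] T [-0.2   0.9   0.02] w 0.0497 j [-0.26 -0.39  1.84  0.28  1.15  1.07]
(array([  6.18,  -0.36, 176.35]), array([-0.01,  0.04,  0.01]), array([-2.87, -0.5 , -3.29]))
```

View pics/wrist4.png

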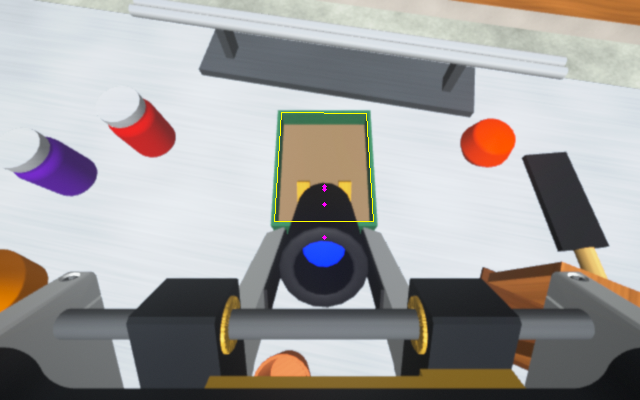

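View pics/side4.png

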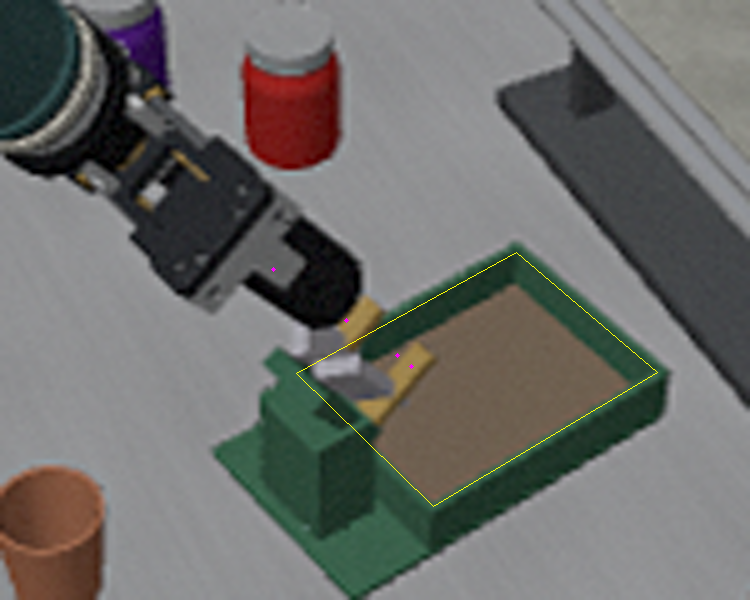

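View pics/top4.png

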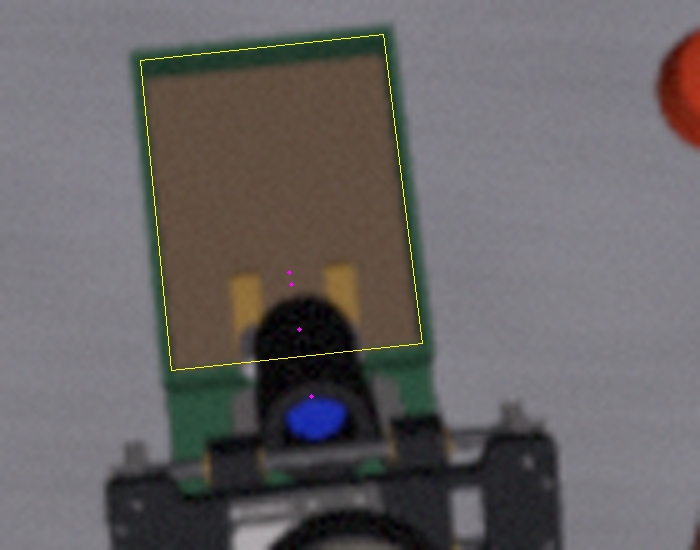

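Call:
{"api": "arm_command", "payload": {
  "plan": [-0.2, 0, 1, 0, 0, 0, 1, 0, 0, 1.5, 0, 0, 0, 1, 0, 0, 1.5, 0, 0, 0, 1, 0, 0, 1, 0, 0, 0, 1, 0, 0, 0, 0, 0, 0, 1, 0, 0, 0, 0, 0, 0, 1]
}}

```text
time: 10.05
tool_pos: [0.5594, 0.0091, 0.2057]
ee_rot: [3.142, -0.611, 0.19]
wrist_force: [-0.0, -0.1, -4.2]
width: 0.0495
```

```bash
python3 look.py 5 79
```

```text
t 10.05 p [0.5594 0.0091 0.2057] rot [ 3.1415 -0.6115  0.1896] F [-0.04 -0.07 -4.22] T [-0.15  0.9   0.02] w 0.0495 j [-0.23 -0.31  1.87  0.28  1.03  1.08]
(array([  3.88,  -0.39, 126.29]), array([-0.02,  0.03,  0.02]), array([-2.46, -0.06, -3.43]))
```

View pics/side5.png

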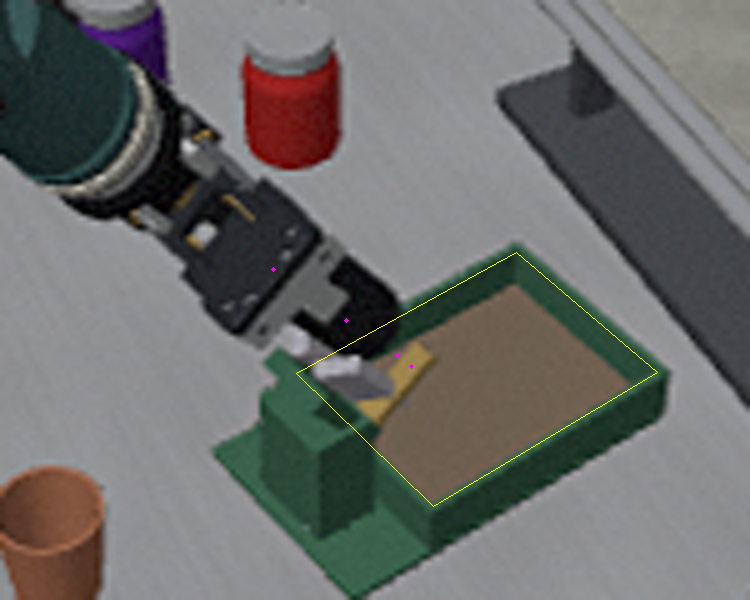

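View pics/top5.png

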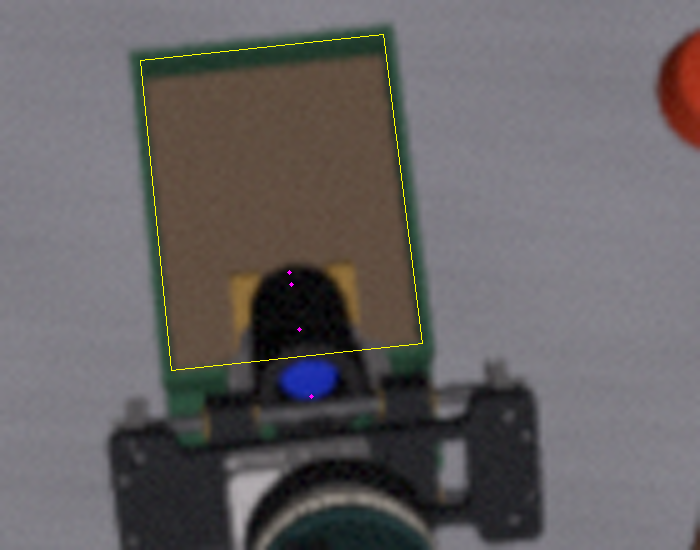

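Call:
{"api": "arm_command", "payload": {
  "plan": [-0.2, 0, 0, 0, 0, 0, 1, -0.1, 0, 0, 0, 0, 0, 1, 0, 0, 0, 0, 0, 0, 1]
}}

```text
time: 10.58
tool_pos: [0.5567, 0.0087, 0.2039]
ee_rot: [-3.142, -0.612, 0.189]
wrist_force: [0.3, -0.2, -4.2]
width: 0.0494
```

```bash
python3 -c "
from plan import *
print(invee(st()))"
```

```text
t 10.57 p [0.5567 0.0087 0.2039] rot [-3.1415 -0.6115  0.1893] F [ 0.26 -0.2  -4.17] T [-0.09  0.86 -0.04] w 0.0494 j [-0.23 -0.32  1.88  0.28  1.03  1.07]
(array([  0.63,  -0.37, 126.34]), array([-0.02,  0.04,  0.03]), array([-2.21, -0.24, -3.55]))
```

Call:
{"api": "arm_command", "payload": {
  "plan": [0, 0, 0.6, 0, 0, 0, 1, 0, 0, 0.6, 0, 0, 0, 1, -0.1, 0, 0, 0, 0, 0, 1, 0, 0, 0, 0, 0, 0, 1]
}}

```text
time: 11.08
tool_pos: [0.5628, 0.0103, 0.1932]
ee_rot: [-3.14, -0.611, 0.189]
wrist_force: [1.3, 0.8, -5.0]
width: 0.0498
```

```bash
python3 -c "
from plan import *
print(invee(st()))"
```

```text
t 11.07 p [0.5628 0.0103 0.1932] rot [-3.1402 -0.6112  0.189 ] F [ 1.32  0.83 -5.01] T [0.27 0.55 0.29] w 0.0498 j [-0.23 -0.3   1.88  0.28  1.    1.07]
(array([-3.50e-01,  1.10e-01,  1.14e+02]), array([0.05, 0.02, 0.05]), array([-1.68,  0.56, -4.94]))
```

Call:
{"api": "arm_command", "payload": {
  "plan": [0, 0, 0.3, 0, 0, 0, 1, 0, 0, 0.3, 0, 0, 0, 1, 0, 0, 0.3, 0, 0, 0, 1, 0, 0, 0, 0, 0, 0, 1]
}}

```text
time: 11.58
tool_pos: [0.5681, 0.0109, 0.1859]
ee_rot: [-3.141, -0.612, 0.189]
wrist_force: [2.9, 3.3, -3.8]
width: 0.0496
```

```bash
python3 -c "
from plan import *
print(invee(st()))"
```

```text
t 11.57 p [0.5681 0.0109 0.1859] rot [-3.1412 -0.6117  0.1892] F [ 2.9   3.31 -3.83] T [0.37 0.25 0.33] w 0.0496 j [-0.22 -0.28  1.89  0.28  0.98  1.07]
(array([ -0.14,  -0.3 , 105.01]), array([-0.01,  0.05,  0.04]), array([ 0.65,  2.7 , -5.13]))
```

Call:
{"api": "arm_command", "payload": {
  "plan": [0, -0.05, 0.2, 0, 0, 0, 1, 0, 0, 0.2, 0, 0, 0, 1, 0, 0, 0.1, 0, 0, 0, 1, 0, 0, 0, 0, 0, 0, 1]
}}

```text
time: 12.08
tool_pos: [0.5705, 0.0119, 0.1817]
ee_rot: [-3.141, -0.611, 0.189]
wrist_force: [1.3, 2.3, -2.0]
width: 0.0492
```

```bash
python3 -c "
from plan import *
print(invee(st()))"
```

```text
t 12.07 p [0.5705 0.0119 0.1817] rot [-3.1412 -0.611   0.1892] F [ 1.25  2.26 -2.01] T [0.38 0.43 0.27] w 0.0492 j [-0.22 -0.27  1.89  0.28  0.97  1.07]
(array([ -0.48,   0.19, 100.05]), array([-0.  ,  0.01,  0.04]), array([ 0.21,  1.98, -2.59]))
```

Call:
{"api": "arm_command", "payload": {
  "plan": [0, -0.03, 0.2, 0, 0, 0, 1, 0, 0, 0.1, 0, 0, 0, 1, 0, 0, 0, 0, 0, 0, 1]
}}

```text
time: 12.45
tool_pos: [0.5722, 0.0123, 0.1792]
ee_rot: [3.141, -0.611, 0.189]
wrist_force: [1.7, 0.4, -2.7]
width: 0.0498
```

```bash
python3 -c "
from plan import *
print(invee(st()))"
```

```text
t 12.45 p [0.5722 0.0123 0.1792] rot [ 3.1414 -0.611   0.1894] F [ 1.73  0.44 -2.66] T [0.25 0.33 0.16] w 0.0498 j [-0.21 -0.27  1.89  0.28  0.97  1.07]
(array([-0.5 ,  0.26, 97.04]), array([-0.03,  0.01,  0.03]), array([-0.06,  0.11, -3.2 ]))
```

Lower end at about vee z = 18 mm; feeling on in 1 mm steps.

Call:
{"api": "arm_command", "payload": {
  "plan": [0, 0, 0.1, 0, 0, 0, 1, 0, 0, 0.1, 0, 0, 0, 1, 0, 0, 0, 0, 0, 0, 1]
}}

```text
time: 12.82
tool_pos: [0.5729, 0.0123, 0.1791]
ee_rot: [3.14, -0.611, 0.191]
wrist_force: [-6.9, -0.8, 5.6]
width: 0.0497
```

```bash
python3 -c "
from plan import *
print(invee(st()))"
```

```text
t 12.82 p [0.5729 0.0123 0.1791] rot [ 3.1403 -0.6111  0.1905] F [-6.9  -0.78  5.64] T [0.25 1.13 0.31] w 0.0497 j [-0.21 -0.26  1.89  0.28  0.96  1.07]
(array([4.00e-02, 1.80e-01, 9.65e+01]), array([-0.05,  0.02, -0.02]), array([-2.44,  0.54,  8.59]))
```

Call:
{"api": "arm_command", "payload": {
  "plan": [0, 0, 0.1, 0, 0, 0, 1, 0, 0, 0.1, 0, 0, 0, 1, 0, 0, 0, 0, 0, 0, 1]
}}

```text
time: 13.2
tool_pos: [0.5738, 0.0122, 0.1793]
ee_rot: [3.138, -0.612, 0.193]
wrist_force: [-16.7, -1.4, 13.9]
width: 0.0491
```

```bash
python3 -c "
from plan import *
print(invee(st()))"
```

```text
t 13.2 p [0.5738 0.0122 0.1793] rot [ 3.138  -0.6119  0.1926] F [-16.71  -1.38  13.85] T [0.03 1.85 0.38] w 0.0491 j [-0.21 -0.26  1.89  0.28  0.96  1.07]
(array([ 0.89, -0.15, 96.24]), array([-0.12,  0.06, -0.12]), array([-5.71,  1.8 , 20.91]))
```

Call:
{"api": "arm_command", "payload": {
  "plan": [0, 0, -0.2, 0, 0, 0, 1, -0.05, 0, -0.05, 0, 0, 0, 1, 0, 0, 0, 0, 0, 0, 1, 0, 0, 0, 0, 0, 0, 1]
}}

```text
time: 13.7
tool_pos: [0.573, 0.0121, 0.1789]
ee_rot: [3.14, -0.612, 0.19]
wrist_force: [-4.6, -0.0, 5.6]
width: 0.0495
```

```bash
python3 -c "
from plan import *
print(invee(st()))"; python3 look.py 6 79
```

```text
t 13.7 p [0.573  0.0121 0.1789] rot [ 3.1403 -0.6125  0.1899] F [-4.58 -0.    5.65] T [-0.02  0.57  0.11] w 0.0495 j [-0.21 -0.27  1.89  0.28  0.96  1.07]
(array([-5.00e-02, -2.00e-02,  9.63e+01]), array([-0.08,  0.09,  0.  ]), array([-0.44,  0.86,  7.21]))
t 13.7 p [0.573  0.0121 0.1789] rot [ 3.1403 -0.6125  0.1899] F [-4.58 -0.    5.65] T [-0.02  0.57  0.11] w 0.0495 j [-0.21 -0.27  1.89  0.28  0.96  1.07]
(array([-5.00e-02, -2.00e-02,  9.63e+01]), array([-0.08,  0.09,  0.  ]), array([-0.44,  0.86,  7.21]))
```

View pics/side6.png

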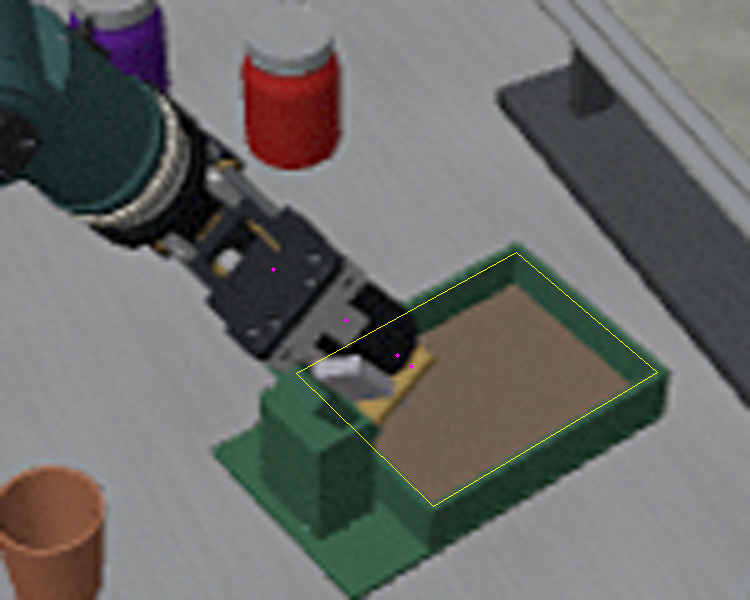

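View pics/top6.png

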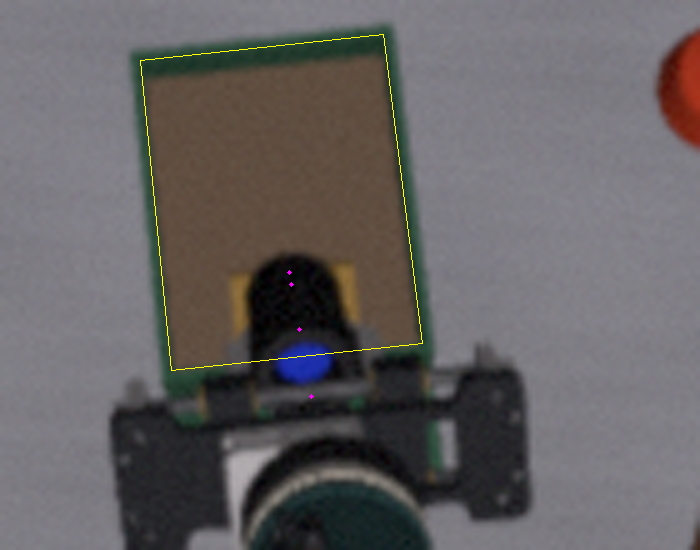

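View pics/wrist6.png

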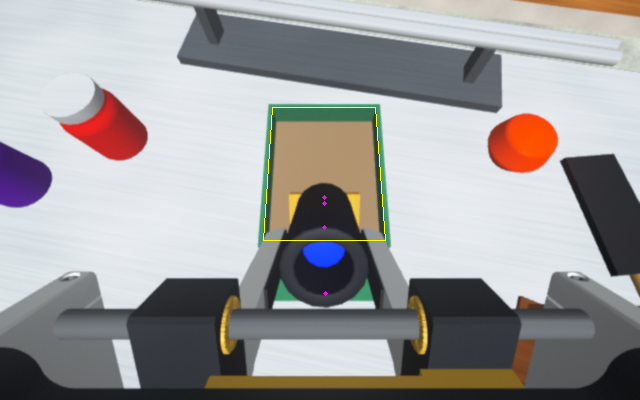

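Call:
{"api": "arm_command", "payload": {
  "plan": [-0.05, 0, 0, 0, 0, 0, 1, 0, 0, 0, 0, 0, 0, 1, 0, 0, 0, 0, 0, 0, 0.45, 0, 0, 0, 0, 0, 0, 0.44, 0, 0, 0, 0, 0, 0, 0.42, 0, 0, 0, 0, 0, 0, 0.4, 0, 0, 0, 0, 0, 0, 0.35, 0, 0, 0, 0, 0, 0, 0.3]
}}

```text
time: 14.85
tool_pos: [0.5721, 0.0124, 0.1775]
ee_rot: [-3.142, -0.611, 0.189]
wrist_force: [-0.9, 0.5, -0.5]
width: 0.065
```

```bash
python3 look.py 7 79
```

```text
t 14.85 p [0.5721 0.0124 0.1775] rot [-3.1416 -0.6109  0.1894] F [-0.86  0.49 -0.54] T [-0.09  0.37 -0.  ] w 0.065 j [-0.21 -0.27  1.89  0.28  0.96  1.07]
(array([-1.52,  0.39, 95.64]), array([-0.02,  0.  ,  0.03]), array([-0.92,  0.64, -0.02]))
```

View pics/wrist7.png

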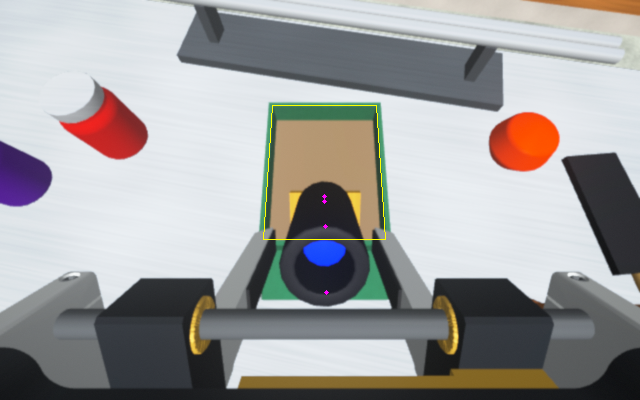

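Call:
{"api": "arm_command", "payload": {
  "plan": [0, 0, 0, 0, 0, 0, 0.2, 0, 0, 0, 0, 0, 0, 0.2, 0, 0, -2, 0, 0, 0, 0.2, 0, 0, -4, 0, 0, 0, 0.2, 0, 0, -5, 0, 0, 0, 0.2, 0, 0, -3, 0, 0, 0, 0.2, 0, 0, 0, 0, 0, 0, 0.2, 0, 0, 0, 0, 0, 0, 0.2]
}}

```text
time: 16.0
tool_pos: [0.4932, -0.0026, 0.2905]
ee_rot: [-3.14, -0.609, 0.189]
wrist_force: [-0.7, 0.4, 0.5]
width: 0.075
```

Run:
```python
from bench import cams
from plan import *
o=st();print(invee(o))
w=cams.snapshot("wrist");T=wristT(w,o)
im=w["pixels"][:,:,::-1].copy()
a=np.linspace(0,2*np.pi,80,endpoint=False)
k=4;x0,y0=240,130
big=cv2.resize(im[y0:y0+150,x0:x0+180],None,fx=k,fy=k,interpolation=cv2.INTER_CUBIC)
for r,c in((.025,(0,255,255)),(.016,(0,0,255))):
  P=np.array([O+V@[r*np.cos(b),r*np.sin(b),.127] for b in a])
  for q in proj(w,P,T): cv2.circle(big,tuple(int(round(v)) for v in ((q-[x0,y0]+.5)*k-.5)),1,c,-1)
cv2.imwrite("pics/w8.png",big);crop(cams.snapshot("side"),250,120,400,240,5,"pics/s8.png")
```

```text
t 16.0 p [ 0.4932 -0.0026  0.2905] rot [-3.1404 -0.609   0.1887] F [-0.7   0.43  0.47] T [ 0.    0.38 -0.05] w 0.075 j [-0.32 -0.49  1.82  0.3   1.28  1.06]
(array([ -2.54,   0.55, 234.35]), array([ 0.02, -0.11,  0.06]), array([-0.23,  0.56,  0.74]))
```

View pics/w8.png

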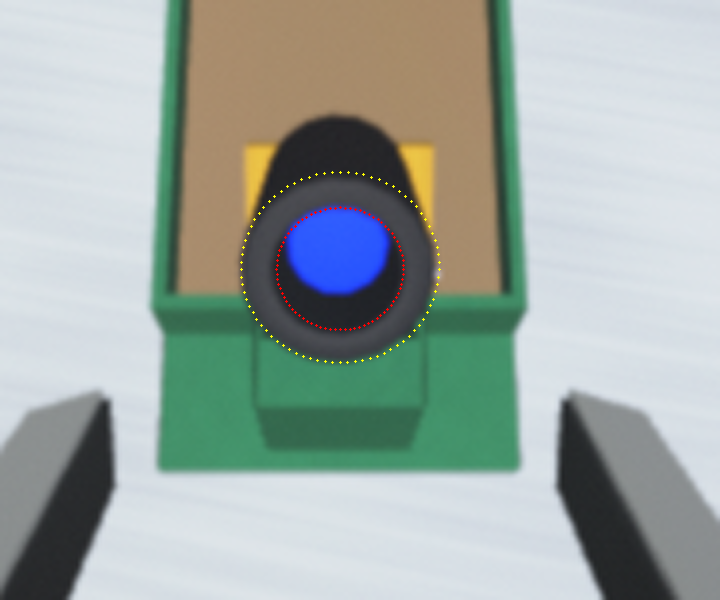

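View pics/s8.png

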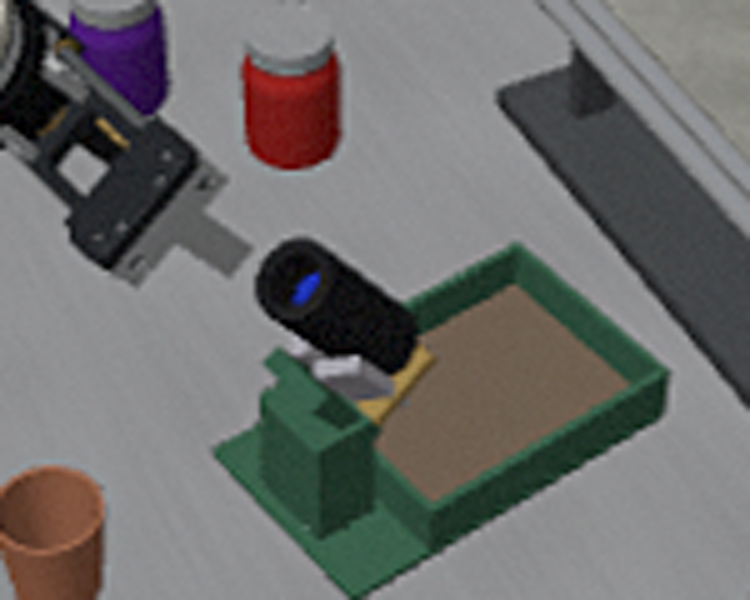

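Call:
{"api": "arm_command", "payload": {
  "plan": [0, 0, -3, 0, -7, 0, 0.2, 0, 0, 0, 0, -9, 0, 0.2, 0, 0, 0, 0, -10, 0, 0.2, 0, 0, 0, 0, -9, 0, 0.2, 0, 4, 0, 0, 0, 0, 0, 0, 6, 0, 0, 0, 0, 0, 0, 6, 0, 0, 0, 0, 0, 0, 5, 0, 0, 0, 0, 0]
}}

```text
time: 17.1
tool_pos: [0.5165, -0.214, 0.314]
ee_rot: [-3.139, 0.003, 0.19]
wrist_force: [0.7, 0.1, 0.2]
width: 0.094
```

Run:
```python
from bench import cams
from plan import *
o=st();print(mvtool(o,[.524,-.265,.30],DOWN))
w=cams.snapshot("wrist");T=wristT(w,o);cv2.imwrite("pics/w9.png",w["pixels"][:,:,::-1])
print(proj(w,[[.524,-.265,.218],[.524,-.265,.148]],T))
```

```text
t 17.1 p [ 0.5165 -0.214   0.314 ] rot [-3.1391e+00  2.8000e-03  1.8960e-01] F [0.74 0.15 0.18] T [ 0.03  0.15 -0.01] w 0.094 j [-0.49  0.11  1.14  0.    1.89  0.89]
(array([-0.21849686,  5.15478862,  1.38928014]), array([-0.14477891,  0.16032274,  0.03330474]))
[[376.96043877 204.49206428]
 [366.70589706 187.43850134]]
```

View pics/w9.png

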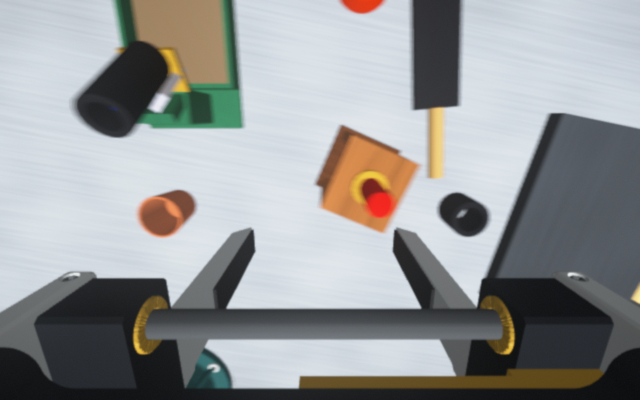

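Call:
{"api": "arm_command", "payload": {
  "plan": [-0.2, 2.5, 0, 0, 0, 0, 0, 0, 2.6, 0, 0, 0, 0, 0, 0, 0, 0, 0, 0, 0, 0, 0, 0, 0, 0, 0, 0, 0]
}}

```text
time: 17.65
tool_pos: [0.5237, -0.2618, 0.3164]
ee_rot: [-3.141, 0.0, 0.191]
wrist_force: [-1.2, 0.3, 0.0]
width: 0.0942
```

```bash
cat > rodlook.py <<'E'
from bench import cams
from plan import *
o=st();print(mvtool(o,[.524,-.265,.163],DOWN))
w=cams.snapshot("wrist");T=wristT(w,o)
im=w["pixels"].astype(int)
m=((im[:,:,0]>180)&(im[:,:,1]<70)&(im[:,:,2]<90)).astype(np.uint8)
n,l,s_,c=cv2.connectedComponentsWithStats(m)
for i in range(1,n):
    if s_[i,4]>40: print(s_[i],c[i])
a=np.linspace(0,2*np.pi,60,endpoint=False);k=5;x0,y0=255,130
big=cv2.resize(w["pixels"][y0:y0+110,x0:x0+140,::-1],None,fx=k,fy=k,interpolation=cv2.INTER_CUBIC)
for r,z in((.014,.218),(.022,.148)):
  P=np.c_[.524+r*np.cos(a),-.265+r*np.sin(a),0*a+z]
  for q in proj(w,P,T): cv2.circle(big,tuple(int(round(v)) for v in ((q-[x0,y0]+.5)*k-.5)),1,(255,255,0),-1)
cv2.imwrite("pics/w10.png",big)
E
python3 rodlook.py
```

```text
t 17.65 p [ 0.5237 -0.2618  0.3164] rot [-3.1405e+00  3.0000e-04  1.9050e-01] F [-1.22  0.3   0.03] T [-0.01  0.16 -0.07] w 0.0942 j [-0.56  0.17  1.07  0.    1.9   0.82]
(array([-0.02277111,  0.34013423, 15.33729044]), array([-0.06167492,  0.01720736,  0.08808574]))
[304   0  42  12 355] [324.24225352   4.4028169 ]
[314 190  27  25 521] [327.23224568 201.77351248]
```

View pics/w10.png

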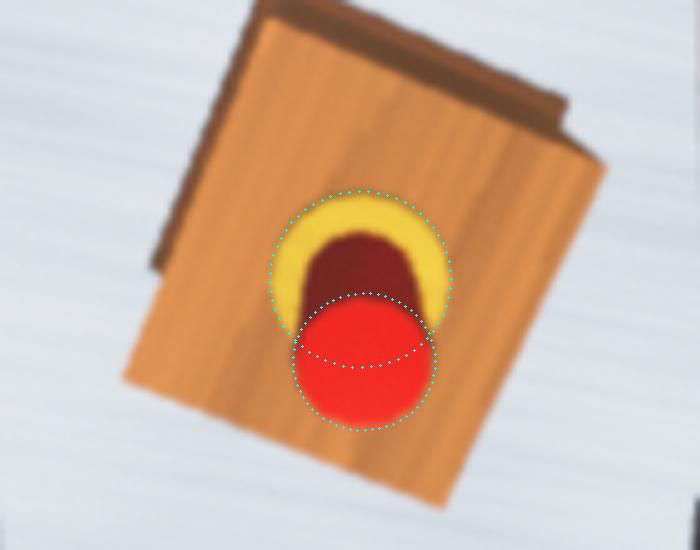

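Call:
{"api": "arm_command", "payload": {
  "plan": [0, 0.35, 3, 0, 0, 0, 0, 0, 0, 5, 0, 0, 0, 0, 0, 0, 4, 0, 0, 0, 0.2, 0, 0, 2.3, 0, 0, 0, 0.4, 0, 0, 1, 0, 0, 0, 0.6, 0, 0, 0, 0, 0, 0, 0.6, 0, 0, 0, 0, 0, 0, 0.65, 0, 0, 0, 0, 0, 0, 0.65]
}}

```text
time: 18.7
tool_pos: [0.5249, -0.2665, 0.1653]
ee_rot: [3.14, -0.002, 0.189]
wrist_force: [0.3, -1.0, 0.3]
width: 0.0373
```

```bash
python3 rodlook.py; cp pics/w10.png pics/w11.png
```

```text
t 18.7 p [ 0.5249 -0.2665  0.1653] rot [ 3.1398e+00 -2.1000e-03  1.8950e-01] F [ 0.26 -1.03  0.28] T [-0.05  0.13  0.02] w 0.0373 j [-0.57  0.18  1.36  0.    1.6   0.82]
(array([-0.05796105, -0.16089001,  0.23337626]), array([ 0.10513672, -0.1222588 ,  0.02715151]))
[ 294  268   55   41 1837] [321.12302667 289.75176919]
```

View pics/w11.png

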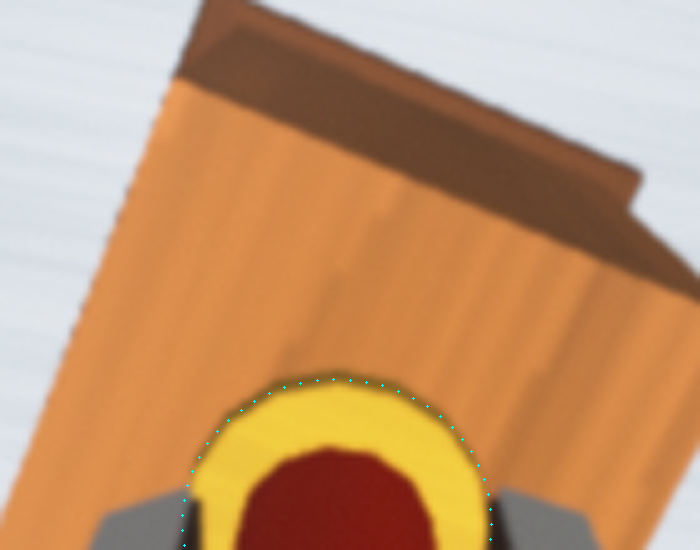

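Call:
{"api": "arm_command", "payload": {
  "plan": [-0.05, -0.15, 0.2, 0, 0, 0, 0.62, 0, 0, 0, 0, 0, 0, 0.65, 0, 0, 0, 0, 0, 0, 1, 0, 0, 0, 0, 0, 0, 1, 0, 0, 0, 0, 0, 0, 1, 0, 0, 0, 0, 0, 0, 1]
}}

```text
time: 19.5
tool_pos: [0.5234, -0.2648, 0.1616]
ee_rot: [-3.142, 0.0, 0.189]
wrist_force: [-0.8, -0.3, -1.5]
width: 0.0278
```

```bash
python3 -c "
from plan import *
st()"
```

```text
t 19.5 p [ 0.5234 -0.2648  0.1616] rot [-3.1415e+00  1.0000e-04  1.8930e-01] F [-0.76 -0.28 -1.53] T [-0.1   0.19  0.03] w 0.0278 j [-0.56  0.18  1.37 -0.    1.59  0.82]
```

Call:
{"api": "arm_command", "payload": {
  "plan": [0, 0, -2, 0, 0, 0, 1, 0, 0, -4, 0, 0, 0, 1, 0, 0, -5, 0, 0, 0, 1, 0, 0, -5, 0, 0, 0, 1, 0, 0, -5, 0, 0, 0, 1, 0, 0, -3, 0, 0, 0, 1, 0, 0, 0, 0, 0, 0, 1]
}}

```text
time: 20.38
tool_pos: [0.524, -0.2649, 0.4045]
ee_rot: [3.138, -0.004, 0.19]
wrist_force: [-0.7, -0.5, -2.4]
width: 0.0273
```

Run:
```python
from bench import cams
from plan import *
o=st()
w=cams.snapshot("side");crop(w,300,120,420,260,4,"pics/s12.png")
R0=R.from_euler('xyz',o["ee_rot"])
for z in(0,.1516-.1516+.15,): pass
print(proj(w,[R0.apply([0,0,z])+o["tool_pos"] for z in(.1516,.02,-.056)]))
p=O+V@[.03,0,.33];print(p,mvtool(o,p,DOWN)[0])
```

```text
t 20.38 p [ 0.524  -0.2649  0.4045] rot [ 3.1378 -0.0044  0.1896] F [-0.69 -0.48 -2.45] T [-0.04  0.14 -0.05] w 0.0273 j [-0.56  0.22  0.84  0.    2.08  0.82]
[[346.00297446 239.39495393]
 [347.60907715 200.83944882]
 [348.69049258 174.87939139]]
[ 0.46555834 -0.00850613  0.38752747] [ -0.91053027 -26.29103696   1.59729809]
```

View pics/s12.png

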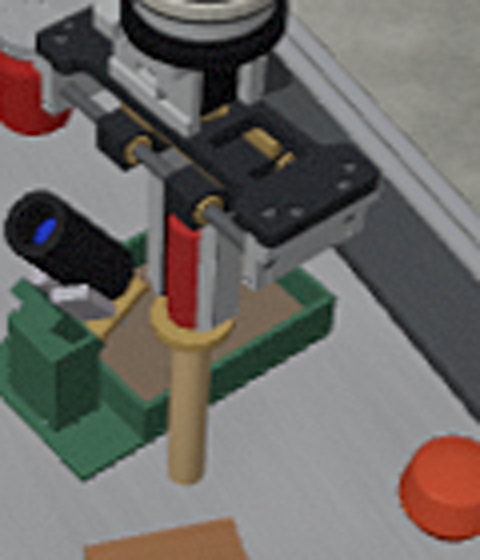

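Call:
{"api": "arm_command", "payload": {
  "plan": [0, -2, -1.5, 0, 0, 0, 1, 0, -4, -1.5, 0, 0, 0, 1, 0, -5, 0, 0, 0, 0, 1, 0, -5, 0, 0, 0, 0, 1, 0, -5, 0, 0, 0, 0, 1, 0, -3.5, 0, 0, 0, 0, 1, 0, -1.5, 0, 0, 3, 0, 1, 0, 0, 0, 0, 8, 0, 1]
}}

```text
time: 21.42
tool_pos: [0.4744, -0.0068, 0.4299]
ee_rot: [-3.139, -0.192, 0.193]
wrist_force: [0.1, 0.5, -2.2]
width: 0.0274
```

Call:
{"api": "arm_command", "payload": {
  "plan": [0, 0, 0, 0, 9, 0, 1, 0, 0, 0, 0, 9, 0, 1, 0, 0, 0, 0, 6, 0, 1, 0, 0, 0, 0, 0, 0, 1, 0, 0, 0, 0, 0, 0, 1]
}}

```text
time: 22.05
tool_pos: [0.4742, -0.0089, 0.4315]
ee_rot: [-3.141, -0.609, 0.19]
wrist_force: [0.1, 0.5, -0.8]
width: 0.0278
```

Run:
```python
from plan import *
o=st();print(invee(o))
for z in(.31,): print(mvtool(o,O+V@[0,0.0003,z],TILT))
```

```text
t 22.05 p [ 0.4742 -0.0089  0.4315] rot [-3.1408 -0.6091  0.1896] F [ 0.14  0.46 -0.8 ] T [-0.13  0.58 -0.03] w 0.0278 j [-0.36 -0.47  1.52  0.31  1.55  1.1 ]
(array([ 62.1 ,  -2.01, 361.19]), array([ 0.03, -0.1 ,  0.02]), array([-0.28,  0.42, -0.79]))
(array([-6.20107491, -0.2260138 ,  5.13007884]), array([-0.03115259,  0.10090813, -0.01654324]))
```

Call:
{"api": "arm_command", "payload": {
  "plan": [-2, -0.1, 0, 0, 0, 0, 1, -2.4, -0.1, 1, 0, 0, 0, 1, -1.8, 0, 2, 0, 0, 0, 1, 0, 0, 2.1, 0, 0, 0, 1, 0, 0, 0, 0, 0, 0, 1, 0, 0, 0, 0, 0, 0, 1]
}}

```text
time: 22.8
tool_pos: [0.4534, -0.0113, 0.3554]
ee_rot: [3.141, -0.611, 0.191]
wrist_force: [0.1, -0.6, -0.5]
width: 0.0278
```

```bash
cat > rl.py <<'E'
import sys
from bench import cams
from plan import *
n=sys.argv[1]
o=st();print(invee(o)); print("tip vee z",invee(o)[0][2]-151.6)
R0=R.from_euler('xyz',o["ee_rot"])
def draw(c,x0,y0,x1,y1,k):
    w=cams.snapshot(c);T=wristT(w,o) if c=="wrist" else w["camera_from_world"]
    big=cv2.resize(w["pixels"][y0:y1,x0:x1,::-1],None,fx=k,fy=k,interpolation=cv2.INTER_CUBIC)
    f=lambda q:tuple(int(round(v)) for v in ((q-[x0,y0]+.5)*k-.5))
    a=np.linspace(0,2*np.pi,60,endpoint=False)
    for q in proj(w,[O+V@[.016*np.cos(b),.0003+.016*np.sin(b),.127] for b in a],T): cv2.circle(big,f(q),1,(0,255,255),-1)
    for q in proj(w,[R0.apply([.011*np.cos(b),.011*np.sin(b),.1516])+o["tool_pos"] for b in a],T): cv2.circle(big,f(q),1,(255,0,255),-1)
    cv2.imwrite(f"pics/{c}{n}.png",big)
draw("wrist",240,120,420,270,4);draw("side",270,120,370,220,6);draw("top",260,130,400,230,5)
E
python3 rl.py 13
```

```text
t 22.8 p [ 0.4534 -0.0113  0.3554] rot [ 3.1415 -0.611   0.1906] F [ 0.09 -0.6  -0.52] T [-0.08  0.57 -0.03] w 0.0278 j [-0.4  -0.56  1.73  0.33  1.45  1.03]
(array([  1.43,  -0.42, 310.84]), array([ 0.01,  0.01, -0.03]), array([-0.32, -0.61, -0.41]))
tip vee z 159.23999999999998
```

View pics/wrist13.png

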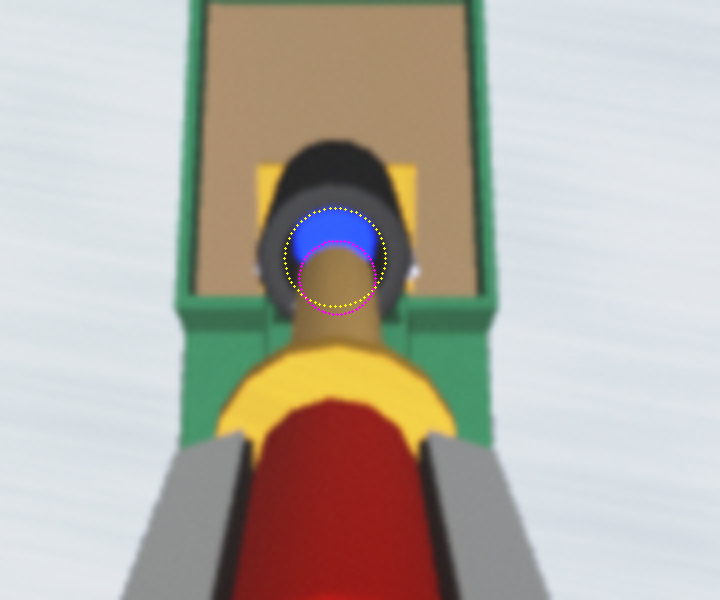

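View pics/side13.png

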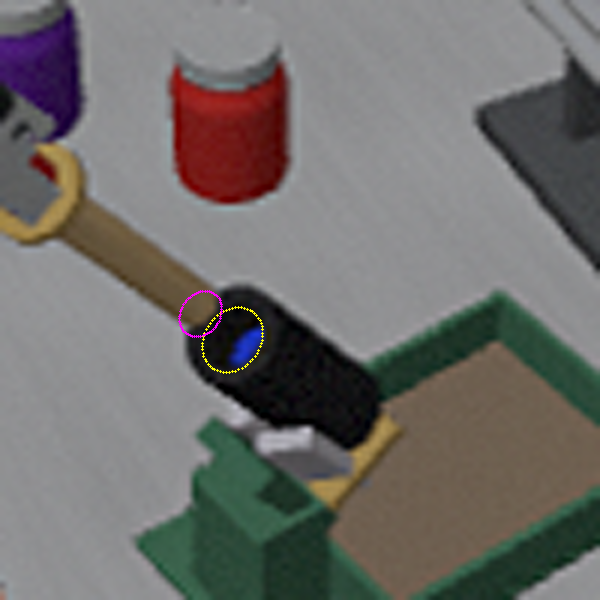

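View pics/top13.png

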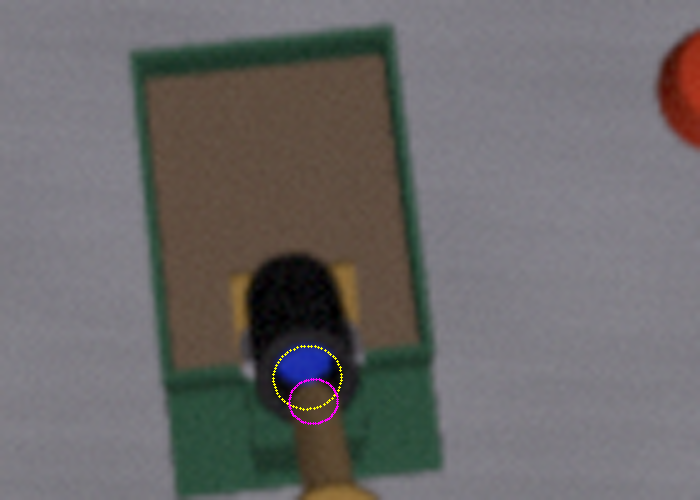

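Call:
{"api": "arm_command", "payload": {
  "plan": [-0.15, -0.07, 0, 0, 0, 0, 1, 0, 0, 1, 0, 0, 0, 1, 0, 0, 1.5, 0, 0, 0, 1, 0, 0, 1.2, 0, 0, 0, 1, 0, 0, 0, 0, 0, 0, 1, 0, 0, 0, 0, 0, 0, 1]
}}

```text
time: 23.7
tool_pos: [0.4726, -0.0069, 0.3232]
ee_rot: [-3.141, -0.611, 0.19]
wrist_force: [-0.5, -1.3, -1.1]
width: 0.0276
```

```bash
python3 rl.py 14
```

```text
t 23.7 p [ 0.4726 -0.0069  0.3232] rot [-3.1414 -0.6109  0.1896] F [-0.5  -1.29 -1.08] T [-0.13  0.59  0.04] w 0.0276 j [-0.36 -0.53  1.78  0.31  1.37  1.04]
(array([-1.0100e+00,  2.6000e-01,  2.7322e+02]), array([-0.  ,  0.  ,  0.02]), array([-1.22, -1.18, -0.46]))
tip vee z 121.62000000000003
```

View pics/wrist14.png

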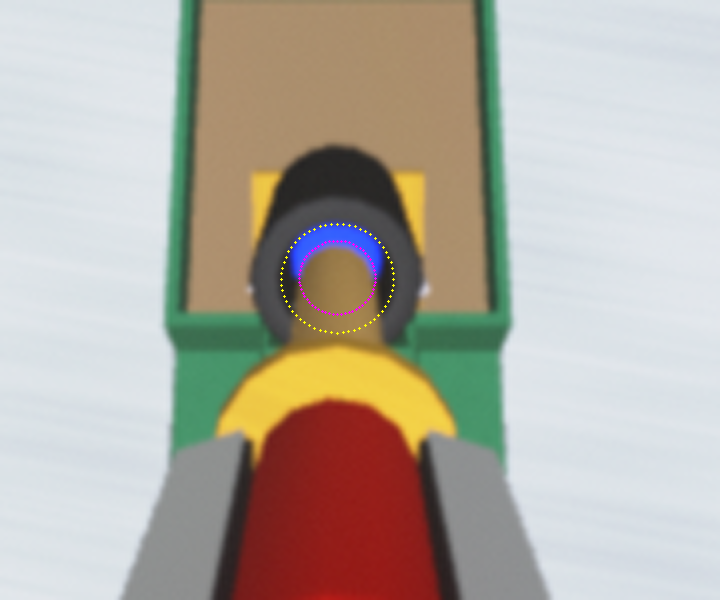

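View pics/side14.png

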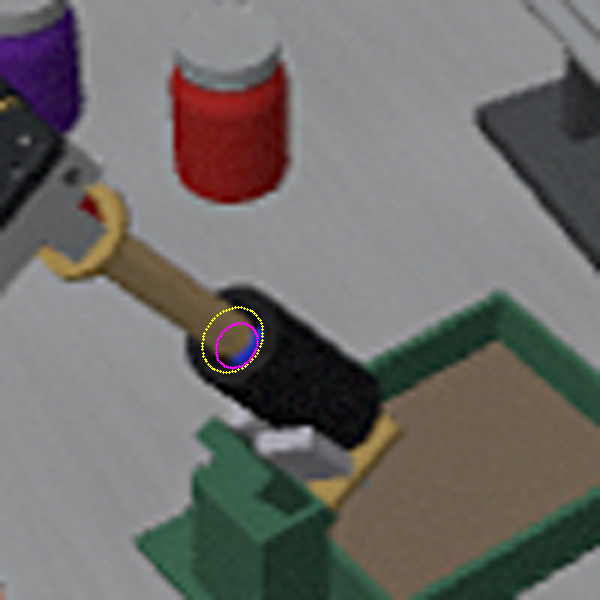

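Call:
{"api": "arm_command", "payload": {
  "plan": [0, 0, 0.2, 0, 0, 0, 1, 0, 0, 0.2, 0, 0, 0, 1, 0, 0, 0.2, 0, 0, 0, 1, 0, 0, 0.2, 0, 0, 0, 1, 0, 0, 0, 0, 0, 0, 1]
}}

```text
time: 24.48
tool_pos: [0.4769, -0.0061, 0.3163]
ee_rot: [-3.141, -0.61, 0.189]
wrist_force: [0.3, 0.6, -2.7]
width: 0.0272
```

```bash
python3 -c "
from plan import *
print(invee(st()))"
```

```text
t 24.48 p [ 0.4769 -0.0061  0.3163] rot [-3.1412 -0.6105  0.1893] F [ 0.28  0.61 -2.67] T [-0.07  0.58 -0.03] w 0.0272 j [-0.35 -0.53  1.79  0.31  1.35  1.05]
(array([-1.3000e+00,  2.1000e-01,  2.6502e+02]), array([-0.  , -0.02,  0.03]), array([-1.21,  0.54, -2.41]))
```

Call:
{"api": "arm_command", "payload": {
  "plan": [0.05, 0, 0.2, 0, 0, 0, 1, 0, 0, 0.2, 0, 0, 0, 1, 0, 0, 0.1, 0, 0, 0, 1, 0, 0, 0.1, 0, 0, 0, 1]
}}

```text
time: 24.98
tool_pos: [0.4808, -0.0054, 0.312]
ee_rot: [-3.141, -0.611, 0.189]
wrist_force: [0.6, 0.3, -1.6]
width: 0.0275
```

Call:
{"api": "arm_command", "payload": {
  "plan": [0, 0, 0.1, 0, 0, 0, 1, 0, 0, 0.1, 0, 0, 0, 1, 0, 0, 0.1, 0, 0, 0, 1]
}}

```text
time: 25.35
tool_pos: [0.4825, -0.0051, 0.3095]
ee_rot: [-3.142, -0.611, 0.189]
wrist_force: [-0.2, 0.1, -1.9]
width: 0.0278
```

Call:
{"api": "arm_command", "payload": {
  "plan": [0, 0, 0.1, 0, 0, 0, 1, 0, 0, 0.1, 0, 0, 0, 1, 0, 0, 0.1, 0, 0, 0, 1]
}}

```text
time: 25.72
tool_pos: [0.4842, -0.0048, 0.3071]
ee_rot: [-3.141, -0.611, 0.189]
wrist_force: [0.3, 0.5, -0.5]
width: 0.0278
```

```bash
python3 -c "
from plan import *
print(invee(st()))"
```

```text
t 25.73 p [ 0.4842 -0.0048  0.3071] rot [-3.1415 -0.6109  0.1894] F [ 0.3   0.48 -0.52] T [-0.07  0.6  -0.03] w 0.0278 j [-0.34 -0.51  1.8   0.3   1.32  1.05]
(array([-6.0000e-01,  1.6000e-01,  2.5323e+02]), array([-0.02,  0.  ,  0.03]), array([ 0.02,  0.41, -0.65]))
```

Call:
{"api": "arm_command", "payload": {
  "plan": [0, 0, 0.1, 0, 0, 0, 1, 0, 0, 0.1, 0, 0, 0, 1, 0, 0, 0.1, 0, 0, 0, 1, 0, 0, 0.1, 0, 0, 0, 1]
}}

```text
time: 26.22
tool_pos: [0.486, -0.0044, 0.306]
ee_rot: [3.14, -0.612, 0.191]
wrist_force: [-8.4, -1.1, 5.2]
width: 0.0277
```

Call:
{"api": "arm_command", "payload": {
  "plan": [0, 0, 0.1, 0, 0, 0, 1, 0, 0, 0.1, 0, 0, 0, 1]
}}

```text
time: 26.48
tool_pos: [0.4872, -0.0042, 0.3046]
ee_rot: [3.139, -0.613, 0.191]
wrist_force: [-9.2, -1.0, 6.3]
width: 0.0274
```

Call:
{"api": "arm_command", "payload": {
  "plan": [0, 0, 0.1, 0, 0, 0, 1, 0, 0, 0.1, 0, 0, 0, 1]
}}

```text
time: 26.72
tool_pos: [0.4883, -0.0041, 0.303]
ee_rot: [3.139, -0.613, 0.191]
wrist_force: [-7.4, -0.8, 6.5]
width: 0.0275
```

```bash
python3 -c "
from plan import *
print(invee(st()))"
```

```text
t 26.73 p [ 0.4883 -0.0041  0.303 ] rot [ 3.1392 -0.6127  0.1911] F [-7.38 -0.78  6.54] T [-0.11  1.38  0.1 ] w 0.0275 j [-0.33 -0.5   1.8   0.3   1.31  1.05]
(array([4.6000e-01, 4.0000e-02, 2.4743e+02]), array([-0.1 ,  0.1 , -0.05]), array([-2.31,  0.63,  9.6 ]))
```

Call:
{"api": "arm_command", "payload": {
  "plan": [-0.05, 0, 0.1, 0, 0, 0, 1, 0, 0, 0.1, 0, 0, 0, 1, 0, 0, 0.1, 0, 0, 0, 1, 0, 0, 0.1, 0, 0, 0, 1, 0, 0, 0.1, 0, 0, 0, 1, 0, 0, 0.1, 0, 0, 0, 1]
}}

```text
time: 27.48
tool_pos: [0.4914, -0.0035, 0.298]
ee_rot: [3.139, -0.613, 0.191]
wrist_force: [-7.7, -0.1, 7.3]
width: 0.0274
```

```bash
python3 rl.py 15
```

```text
t 27.48 p [ 0.4914 -0.0035  0.298 ] rot [ 3.139  -0.6132  0.1912] F [-7.66 -0.1   7.31] T [-0.08  1.29  0.06] w 0.0274 j [-0.32 -0.5   1.81  0.3   1.29  1.05]
(array([2.0000e-01, 1.0000e-02, 2.4154e+02]), array([-0.11,  0.13, -0.05]), array([-1.99,  1.35, 10.32]))
tip vee z 89.94
```

View pics/wrist15.png

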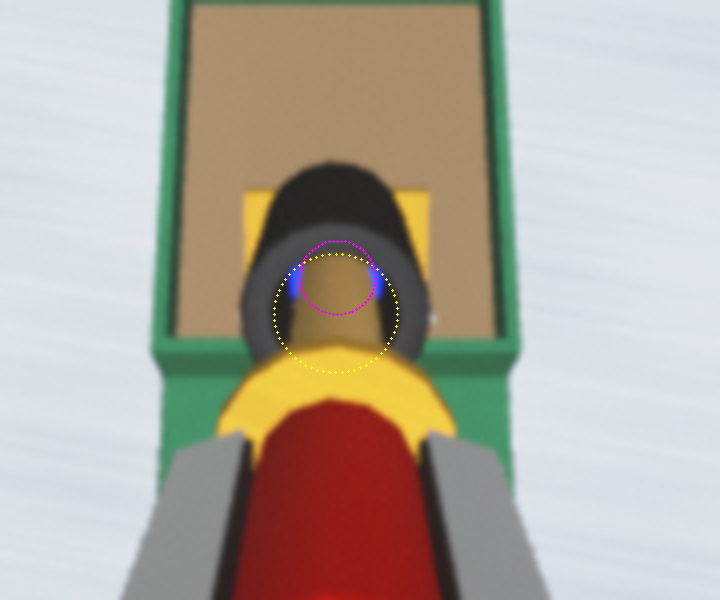

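Call:
{"api": "arm_command", "payload": {
  "plan": [0, 0, 0.15, 0, 0, 0, 1, 0, 0, 0.15, 0, 0, 0, 1, 0, 0, 0.15, 0, 0, 0, 1, 0, 0, 0.15, 0, 0, 0, 1, 0, 0, 0.15, 0, 0, 0, 1, 0, 0, 0.15, 0, 0, 0, 1, 0, 0, 0.15, 0, 0, 0, 1, 0, 0, 0.15, 0, 0, 0, 1]
}}

```text
time: 28.62
tool_pos: [0.4982, -0.0023, 0.2881]
ee_rot: [3.139, -0.613, 0.191]
wrist_force: [-7.7, -0.6, 6.9]
width: 0.0273
```

Call:
{"api": "arm_command", "payload": {
  "plan": [0, 0, 0.15, 0, 0, 0, 1, 0, 0, 0.15, 0, 0, 0, 1, 0, 0, 0.15, 0, 0, 0, 1, 0, 0, 0.15, 0, 0, 0, 1, 0, 0, 0.15, 0, 0, 0, 1, 0, 0, 0.15, 0, 0, 0, 1, 0, 0, 0.15, 0, 0, 0, 1, 0, 0, 0.15, 0, 0, 0, 1]
}}

```text
time: 29.62
tool_pos: [0.505, -0.001, 0.2781]
ee_rot: [3.139, -0.613, 0.191]
wrist_force: [-8.5, -1.4, 6.7]
width: 0.0277
```

```bash
python3 -c "
from plan import *
print(invee(st()))"
```

```text
t 29.62 p [ 0.505  -0.001   0.2781] rot [ 3.1391 -0.6129  0.1911] F [-8.48 -1.36  6.74] T [-0.19  1.3   0.04] w 0.0277 j [-0.3  -0.47  1.83  0.29  1.24  1.06]
(array([ 1.4000e-01, -7.0000e-02,  2.1737e+02]), array([-0.11,  0.12, -0.05]), array([-3.17,  0.26, 10.44]))
```

Call:
{"api": "arm_command", "payload": {
  "plan": [0, 0, 0.15, 0, 0, 0, 1, 0, 0, 0.15, 0, 0, 0, 1, 0, 0, 0.15, 0, 0, 0, 1, 0, 0, 0.15, 0, 0, 0, 1, 0, 0, 0.15, 0, 0, 0, 1, 0, 0, 0.15, 0, 0, 0, 1, 0, 0, 0.15, 0, 0, 0, 1, 0, 0, 0.15, 0, 0, 0, 1]
}}

```text
time: 30.62
tool_pos: [0.5118, 0.0003, 0.2682]
ee_rot: [3.139, -0.613, 0.191]
wrist_force: [-8.8, -1.0, 5.9]
width: 0.0279
```

Call:
{"api": "arm_command", "payload": {
  "plan": [0, 0, 0.15, 0, 0, 0, 1, 0, 0, 0.15, 0, 0, 0, 1, 0, 0, 0.15, 0, 0, 0, 1, 0, 0, 0.15, 0, 0, 0, 1, 0, 0, 0.15, 0, 0, 0, 1, 0, 0, 0.15, 0, 0, 0, 1, 0, 0, 0.15, 0, 0, 0, 1, 0, 0, 0.15, 0, 0, 0, 1]
}}

```text
time: 31.62
tool_pos: [0.5185, 0.0017, 0.2582]
ee_rot: [3.14, -0.612, 0.191]
wrist_force: [-8.5, -1.5, 6.0]
width: 0.0276
```

```bash
python3 rl.py 16
```

```text
t 31.62 p [0.5185 0.0017 0.2582] rot [ 3.1397 -0.6125  0.1908] F [-8.47 -1.51  6.02] T [-0.14  1.33  0.07] w 0.0276 j [-0.28 -0.43  1.85  0.28  1.18  1.06]
(array([-2.0000e-02, -1.0000e-02,  1.9311e+02]), array([-0.08,  0.09, -0.04]), array([-3.59,  0.12,  9.87]))
tip vee z 41.51000000000002
```

View pics/wrist16.png

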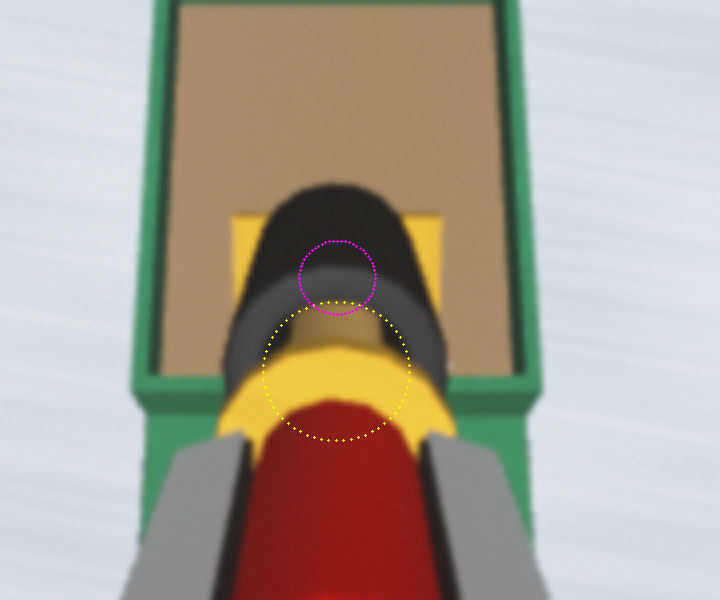

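View pics/side16.png

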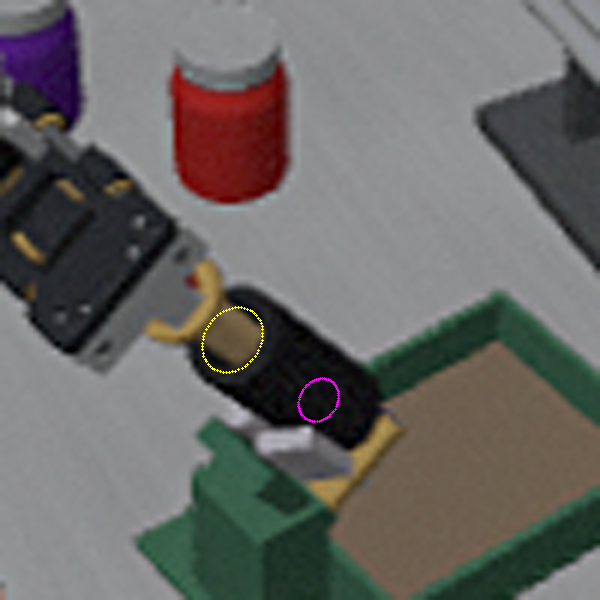

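Call:
{"api": "arm_command", "payload": {
  "plan": [0, 0, 0.15, 0, 0, 0, 1, 0, 0, 0.15, 0, 0, 0, 1, 0, 0, 0.15, 0, 0, 0, 1, 0, 0, 0.15, 0, 0, 0, 1, 0, 0, 0.15, 0, 0, 0, 1, 0, 0, 0.15, 0, 0, 0, 1, 0, 0, 0.15, 0, 0, 0, 1, 0, 0, 0.15, 0, 0, 0, 1]
}}

```text
time: 32.78
tool_pos: [0.5255, 0.0032, 0.2459]
ee_rot: [-3.141, -0.611, 0.189]
wrist_force: [0.5, -0.5, -0.9]
width: 0.0276
```

Call:
{"api": "arm_command", "payload": {
  "plan": [0, 0, 0.15, 0, 0, 0, 1, 0, 0, 0.15, 0, 0, 0, 1, 0, 0, 0.15, 0, 0, 0, 1, 0, 0, 0.15, 0, 0, 0, 1]
}}

```text
time: 33.28
tool_pos: [0.5289, 0.0038, 0.2412]
ee_rot: [-3.141, -0.611, 0.189]
wrist_force: [0.1, -0.2, -0.9]
width: 0.0276
```

```bash
python3 look.py 17 79;python3 -c "
from plan import *
print(invee(st())[0][2]-151.6-17)"
```

```text
t 33.27 p [0.5289 0.0038 0.2412] rot [-3.1414 -0.6108  0.1894] F [ 0.11 -0.21 -0.93] T [-0.05  0.62 -0.  ] w 0.0276 j [-0.27 -0.4   1.86  0.28  1.14  1.07]
(array([-1.1300e+00,  1.4000e-01,  1.7311e+02]), array([-0.01, -0.  ,  0.03]), array([-0.47, -0.23, -0.8 ]))
t 33.42 p [0.5288 0.0038 0.2412] rot [-3.1414 -0.6108  0.1894] F [ 0.75  0.35 -0.77] T [-0.12  0.56  0.06] w 0.0275 j [-0.27 -0.4   1.86  0.28  1.14  1.07]
4.590000000000003
```

View pics/top17.png

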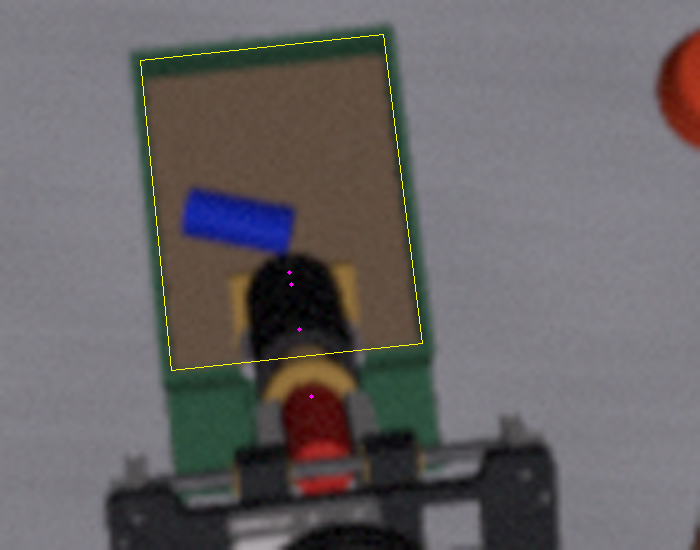

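View pics/side17.png

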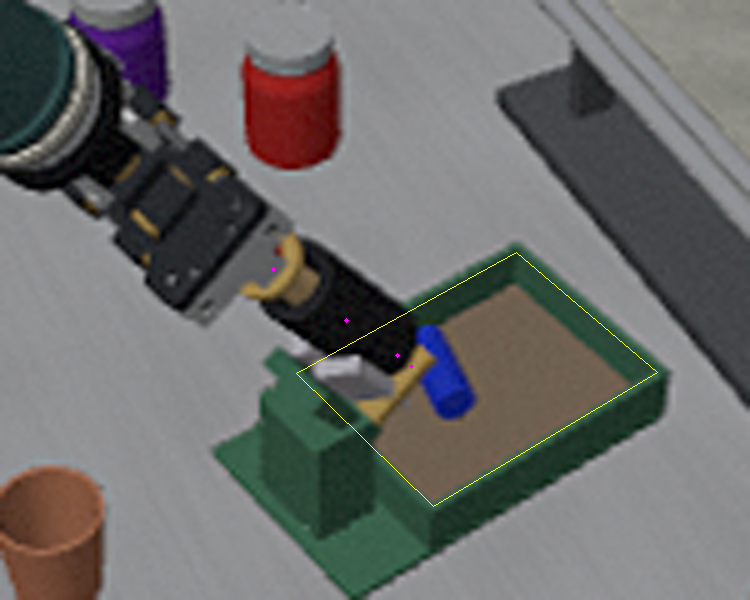

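Call:
{"api": "arm_command", "payload": {
  "plan": [0.05, 0, -1, 0, 0, 0, 1, 0, 0, -2, 0, 0, 0, 1, 0, 0, -2.5, 0, 0, 0, 1, 0, 0, -2.5, 0, 0, 0, 1, 0, 0, -2.5, 0, 0, 0, 1, 0, 0, -2, 0, 0, 0, 1, 0, 0, -1.5, 0, 0, 0, 1, 0, 0, -1, 0, 0, 0, 1]
}}

```text
time: 34.42
tool_pos: [0.4443, -0.0125, 0.3657]
ee_rot: [3.141, -0.612, 0.19]
wrist_force: [0.1, -0.9, -2.0]
width: 0.0279
```

Call:
{"api": "arm_command", "payload": {
  "plan": [1, 0, -1.5, 0, 0, 0, 1, 3, 0, -2, 0, 0, 0, 1, 2.2, 0, -1.2, 0, 0, 0, 1, 0, 0, 0, 0, -9, 0, 1, 0, 0, 0, 0, -9, 0, 1, 0, 0, 0, 0, -9, 0, 1, 0, 0, 0, 0, -8, 0, 1, 0, 0, 0, 0, 0, 0, 1]
}}

```text
time: 35.42
tool_pos: [0.4708, -0.0075, 0.4353]
ee_rot: [-3.139, 0.005, 0.191]
wrist_force: [0.3, 0.5, -1.1]
width: 0.028
```

```bash
python3 - <<'E'
from plan import *
o=st()
print(mvtool(o,[.5234,-.2648,.405],DOWN))
E
python3 look.py 18 79
```

```text
t 35.42 p [ 0.4708 -0.0075  0.4353] rot [-3.1392  0.0046  0.191 ] F [ 0.25  0.52 -1.12] T [0.01 0.13 0.05] w 0.028 j [-0.14 -0.02  1.04  0.    2.13  1.24]
(array([ 0.29645229, 26.26755703,  2.96341845]), array([-0.13918267,  0.26273765,  0.11698608]))
t 35.42 p [ 0.4708 -0.0075  0.4353] rot [-3.1392  0.0046  0.191 ] F [ 0.25  0.52 -1.12] T [0.01 0.13 0.05] w 0.028 j [-0.14 -0.02  1.04  0.    2.13  1.24]
(array([ 6.1730e+01, -1.0000e-02,  3.6608e+02]), array([ 1.500e-01, -3.526e+01, -2.000e-02]), array([-0.35,  0.47, -1.11]))
```

View pics/side18.png

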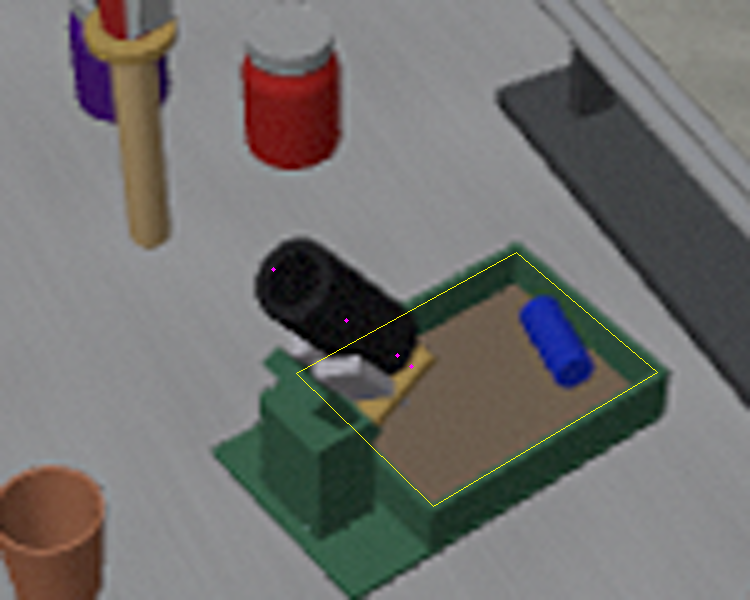

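Slug is rolling slowly in the tray; mould is empty and seated. Returning the rod.

Call:
{"api": "arm_command", "payload": {
  "plan": [0, 2, 0, 0, 0, 0, 1, 0, 4, 0, 0, 0, 0, 1, 0, 5, 0, 0, 0, 0, 1, 0, 5, 0, 0, 0, 0, 1, 0, 5, 0, 0, 0, 0, 1, 0.1, 3.5, 1.5, 0, 0, 0, 1, 0.2, 1.7, 1.5, 0, 0, 0, 1, 0, 0, 0, 0, 0, 0, 1]
}}

```text
time: 36.58
tool_pos: [0.5194, -0.2647, 0.407]
ee_rot: [-3.139, 0.002, 0.188]
wrist_force: [0.1, -0.0, -1.3]
width: 0.0275
```

Call:
{"api": "arm_command", "payload": {
  "plan": [0, 0, 0, 0, 0, 0, 1, 0, 0, 0, 0, 0, 0, 1]
}}

```text
time: 36.83
tool_pos: [0.5204, -0.2633, 0.4103]
ee_rot: [3.14, -0.002, 0.191]
wrist_force: [-0.4, -0.3, -1.0]
width: 0.0278
```

Run:
```python
from bench import cams
from plan import *
o=st()
print(mvtool(o,[.5238,-.265,.32],DOWN))
w=cams.snapshot("side");crop(w,300,120,420,260,4,"pics/s19.png")
R0=R.from_euler('xyz',o["ee_rot"])
print((proj(w,[R0.apply([0,0,z])+o["tool_pos"] for z in(.1516,.02)])-[300,120])*4)
w=cams.snapshot("top");crop(w,400,180,500,280,6,"pics/t19.png")
print((proj(w,[R0.apply([0,0,z])+o["tool_pos"] for z in(.1516,.02)])-[400,180])*6)
```

```text
t 36.83 p [ 0.5204 -0.2633  0.4103] rot [ 3.1399e+00 -2.3000e-03  1.9120e-01] F [-0.42 -0.33 -0.97] T [ 0.01  0.16 -0.01] w 0.0278 j [-0.57  0.22  0.83  0.    2.09  0.81]
(array([0.28408615, 0.21958943, 9.03134446]), array([ 0.09609668, -0.13350151,  0.12311685]))
[[176.66545218 471.48115201]
 [183.11697819 316.05756157]]
[[260.04139662 268.97988877]
 [372.93213549 199.82128624]]
```

View pics/s19.png

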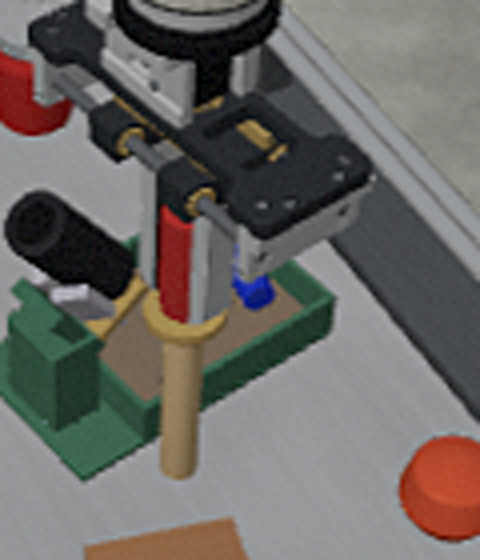

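View pics/t19.png

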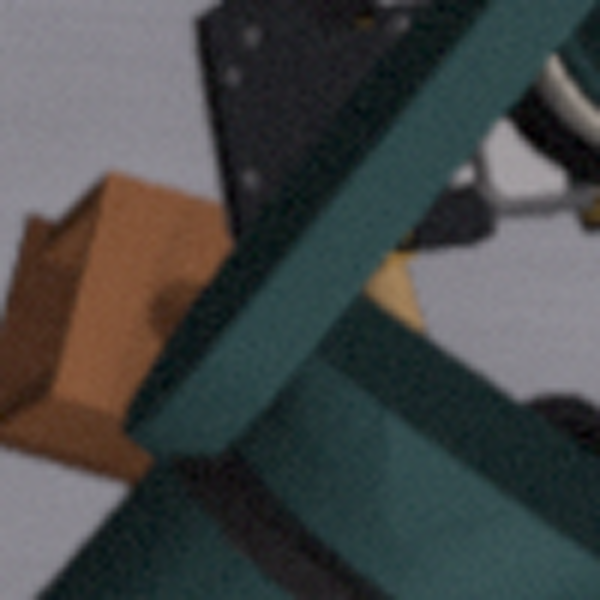

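Call:
{"api": "arm_command", "payload": {
  "plan": [0.25, 0.15, 3, 0, 0, 0, 1, 0, 0, 4, 0, 0, 0, 1, 0, 0, 3, 0, 0, 0, 1, 0, 0, 0, 0, 0, 0, 1, 0, 0, 0, 0, 0, 0, 1]
}}

```text
time: 37.55
tool_pos: [0.5236, -0.2656, 0.3104]
ee_rot: [3.14, -0.002, 0.19]
wrist_force: [-0.0, -0.4, -1.5]
width: 0.0278
```

Run:
```python
from bench import cams
from plan import *
o=st()
print(mvtool(o,[.5236,-.2650,.1616],DOWN))
R0=R.from_euler('xyz',o["ee_rot"]);a=np.linspace(0,2*np.pi,60,endpoint=False)
for c,x0,y0,k,W in(("side",310,210,6,90),("wrist",240,120,4,180)):
    w=cams.snapshot(c);T=wristT(w,o) if c=="wrist" else w["camera_from_world"]
    big=cv2.resize(w["pixels"][y0:y0+W*5//6,x0:x0+W,::-1],None,fx=k,fy=k,interpolation=cv2.INTER_CUBIC)
    f=lambda q:tuple(int(round(v)) for v in ((q-[x0,y0]+.5)*k-.5))
    for q in proj(w,[[.5236+.0145*np.cos(b),-.265+.0145*np.sin(b),.14] for b in a],T): cv2.circle(big,f(q),1,(255,255,0),-1)
    for q in proj(w,[R0.apply([.011*np.cos(b),.011*np.sin(b),.1516])+o["tool_pos"] for b in a],T): cv2.circle(big,f(q),1,(255,0,255),-1)
    cv2.imwrite(f"pics/{c}20.png",big)
```

```text
t 37.55 p [ 0.5236 -0.2656  0.3104] rot [ 3.1398e+00 -2.1000e-03  1.8990e-01] F [-0.02 -0.42 -1.51] T [0.02 0.12 0.03] w 0.0278 j [-0.57  0.17  1.09  0.    1.88  0.81]
(array([-0.0209462 , -0.08206081, 14.88462479]), array([ 0.10361396, -0.12264331,  0.05145191]))
```

View pics/side20.png

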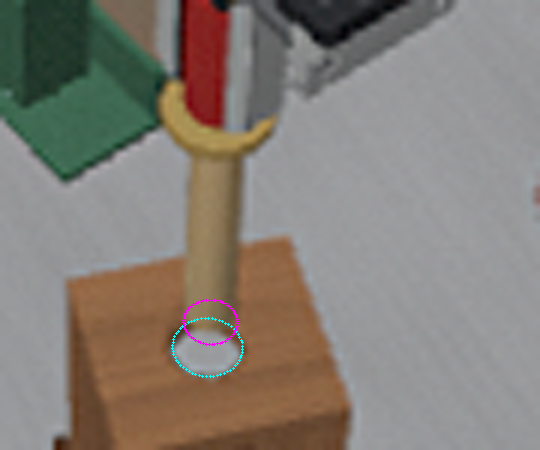

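View pics/wrist20.png

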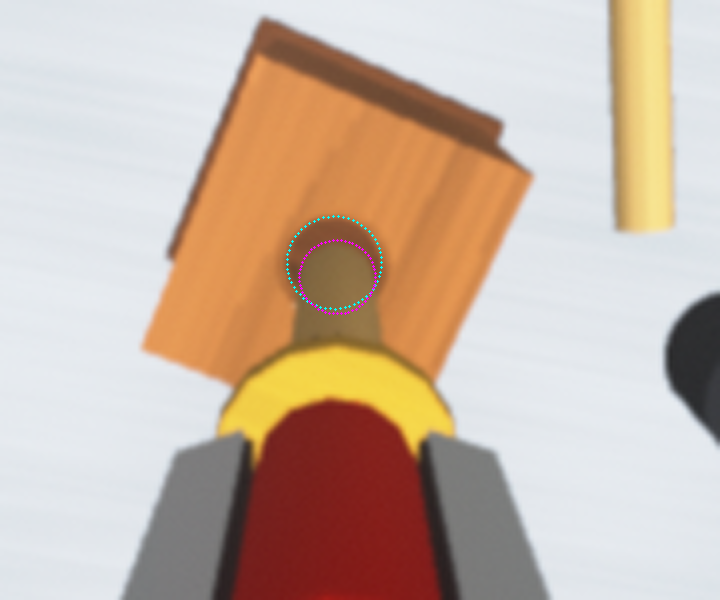

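Call:
{"api": "arm_command", "payload": {
  "plan": [0, -0.05, 0.5, 0, 0, 0, 1, 0, 0, 1, 0, 0, 0, 1, 0, 0, 1, 0, 0, 0, 1, 0, 0, 1, 0, 0, 0, 1, 0, 0, 0, 0, 0, 0, 1]
}}

```text
time: 38.28
tool_pos: [0.5225, -0.2648, 0.2717]
ee_rot: [-3.139, 0.002, 0.189]
wrist_force: [0.0, 1.0, -2.1]
width: 0.0278
```

Run:
```python
from plan import *
o=st()
print(mvtool(o,[.5236,-.2650,.1616],DOWN))
```

```text
t 38.27 p [ 0.5225 -0.2648  0.2717] rot [-3.1393e+00  2.3000e-03  1.8940e-01] F [ 0.04  0.97 -2.14] T [ 0.02  0.17 -0.03] w 0.0278 j [-0.57  0.17  1.17  0.    1.81  0.82]
(array([ 0.13296152,  0.06743311, 11.00875881]), array([-0.12848013,  0.12922464,  0.02100805]))
```

Call:
{"api": "arm_command", "payload": {
  "plan": [0.1, 0.05, 1, 0, 0, 0, 1, 0, 0, 2, 0, 0, 0, 1, 0, 0, 2, 0, 0, 0, 1, 0, 0, 2, 0, 0, 0, 1, 0, 0, 2, 0, 0, 0, 1, 0, 0, 1, 0, 0, 0, 1, 0, 0, 0.3, 0, 0, 0, 1, 0, 0, 0, 0, 0, 0, 1]
}}

```text
time: 39.28
tool_pos: [0.5244, -0.2655, 0.1711]
ee_rot: [3.141, -0.001, 0.189]
wrist_force: [-0.2, 0.8, -1.8]
width: 0.0275
```

Run:
```python
from plan import *
o=st()
print(mvtool(o,[.5236,-.2650,.1616],DOWN))
```

```text
t 39.27 p [ 0.5244 -0.2655  0.1711] rot [ 3.141e+00 -8.000e-04  1.895e-01] F [-0.25  0.77 -1.83] T [-0.08  0.12 -0.03] w 0.0275 j [-0.57  0.18  1.35  0.    1.61  0.82]
(array([-0.06679532, -0.06886066,  0.94943721]), array([ 0.03371041, -0.04687012,  0.02662802]))
```

Call:
{"api": "arm_command", "payload": {
  "plan": [-0.05, -0.05, 0.3, 0, 0, 0, 1, 0, 0, 0.3, 0, 0, 0, 1, 0, 0, 0.2, 0, 0, 0, 1, 0, 0, 0, 0, 0, 0, 1]
}}

```text
time: 39.78
tool_pos: [0.5234, -0.2649, 0.1622]
ee_rot: [-3.141, 0.0, 0.189]
wrist_force: [0.7, 0.1, -1.8]
width: 0.0279
```

Call:
{"api": "arm_command", "payload": {
  "plan": [0, 0, 0.1, 0, 0, 0, 1, 0, 0, 0.1, 0, 0, 0, 1, 0, 0, 0, 0, 0, 0, 1]
}}

```text
time: 40.15
tool_pos: [0.5236, -0.2651, 0.1616]
ee_rot: [3.141, -0.001, 0.189]
wrist_force: [-1.7, 0.5, 4.1]
width: 0.0277
```

Run:
```python
from plan import *
o=st()
print(mvtool(o,[.5236,-.2650,.1616],DOWN))
```

```text
t 40.15 p [ 0.5236 -0.2651  0.1616] rot [ 3.1409e+00 -9.0000e-04  1.8940e-01] F [-1.72  0.55  4.15] T [0.25 0.46 0.01] w 0.0277 j [-0.57  0.18  1.37  0.    1.59  0.82]
(array([-0.00342346, -0.00839103,  0.00239133]), array([ 0.03899332, -0.0513649 ,  0.02535835]))
```

Collar felt on the plate at exactly the pick-up height. Release and retreat.

Call:
{"api": "arm_command", "payload": {
  "plan": [0, 0, 0, 0, 0, 0, 0.68, 0, 0, 0, 0, 0, 0, 0.65, 0, 0, 0, 0, 0, 0, 0.5, 0, 0, 0, 0, 0, 0, 0.3, 0, 0, 0, 0, 0, 0, 0.2, 0, 0, 0, 0, 0, 0, 0, 0, 0, 0, 0, 0, 0, 0, 0, 0, -2, 0, 0, 0, 0]
}}

```text
time: 41.15
tool_pos: [0.5225, -0.2644, 0.1785]
ee_rot: [-3.138, 0.003, 0.189]
wrist_force: [0.0, -0.0, -0.3]
width: 0.0896
```

Call:
{"api": "arm_command", "payload": {
  "plan": [0, 0, -4, 0, 0, 0, 0, 0, 0, -5, 0, 0, 0, 0, 0, 0, -5, 0, 0, 0, 0, -4, 0, -2, 0, 0, 0, 0, -4, 0, 0, 0, 0, 0, 0, -4, 0, 0, 0, 0, 0, 0, 0, 0, 0, 0, 0, 0, 0]
}}

```text
time: 42.02
tool_pos: [0.4041, -0.288, 0.3417]
ee_rot: [3.14, -0.001, 0.187]
wrist_force: [0.3, 0.2, 0.1]
width: 0.0939
```

Run:
```python
from bench import cams
from plan import *
st()
for c in("side","top"):
    w=cams.snapshot(c);cv2.imwrite(f"pics/{c}21.png",w["pixels"][:,:,::-1])
crop(w,240,130,370,240,6,"pics/t21.png")
w=cams.snapshot("side");crop(w,240,140,400,340,4,"pics/s21.png")
w=cams.snapshot("side");g=w["pixels"].astype(int);b=(g[:,:,2]>g[:,:,0]+50)&(g[:,:,2]>100);b[:150]=0
ys,xs=np.nonzero(b);print(xs.mean(),ys.mean(),onz(w,(xs.mean(),ys.mean()),.026), V.T@(onz(w,(xs.mean(),ys.mean()),.026)-O))
```

```text
t 42.02 p [ 0.4041 -0.288   0.3417] rot [ 3.1398e+00 -1.2000e-03  1.8660e-01] F [0.3  0.17 0.14] T [-0.06  0.14 -0.1 ] w 0.0939 j [-0.73 -0.02  1.23 -0.    1.93  0.65]
353.56050955414014 186.81528662420382 [0.73909257 0.06546923 0.026     ] [ 0.05411454  0.02098474 -0.12822873]
```

View pics/s21.png

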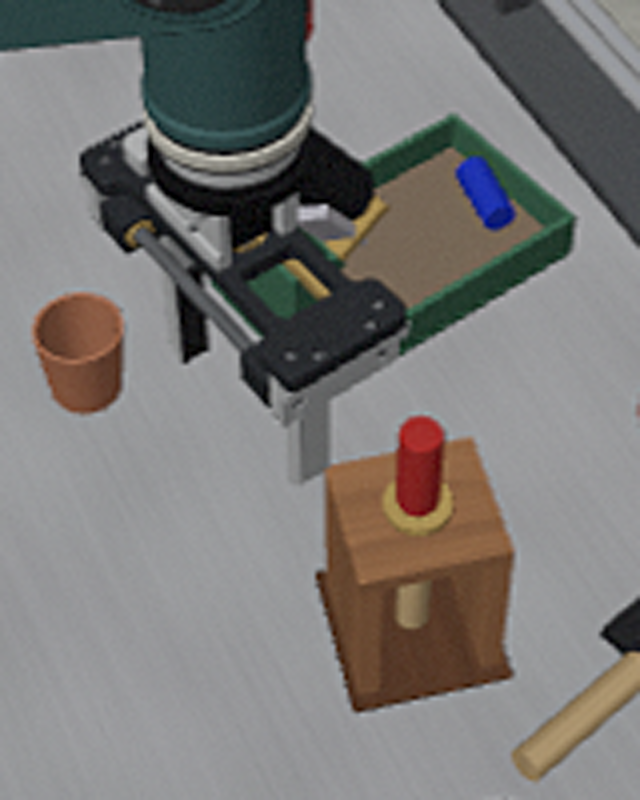

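View pics/top21.png

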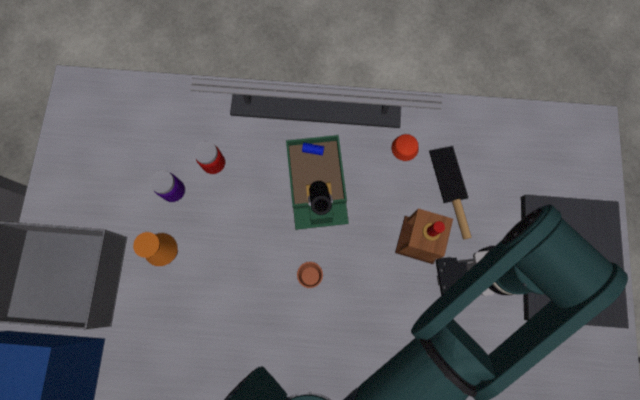

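```bash
cat > sl.py <<'E'
from bench import cams,robot
from h import *
w=cams.snapshot("top");g=w["pixels"].astype(int)[130:190,285:350];b=(g[:,:,2]>g[:,:,0]+50)
ys,xs=np.nonzero(b);q=(xs.mean()+285,ys.mean()+130)
p=onz(w,q,.03)-[.6273,.0226,.03];print(robot.get_obs()["time"],q,"station xy",R.from_euler('z',-.19).apply(p).round(4))
E
python3 sl.py
```

```text
42.275 (np.float64(312.3937823834197), np.float64(148.50259067357513)) station xy [0.1307 0.0014 0.    ]
```

Call:
{"api": "arm_command", "payload": {
  "plan": [0, 0, 0, 0, 0, 0, 0, 0, 0, 0, 0, 0, 0, 0, 0, 0, 0, 0, 0, 0, 0, 0, 0, 0, 0, 0, 0, 0, 0, 0, 0, 0, 0, 0, 0, 0, 0, 0, 0, 0, 0, 0, 0, 0, 0, 0, 0, 0, 0, 0, 0, 0, 0, 0, 0, 0]
}}

```text
time: 43.28
tool_pos: [0.4056, -0.2876, 0.3405]
ee_rot: [-3.142, -0.0, 0.189]
wrist_force: [0.3, -0.3, -0.2]
width: 0.0941
```

```bash
python3 sl.py
```

```text
43.325 (np.float64(312.3937823834197), np.float64(148.50259067357513)) station xy [0.1307 0.0014 0.    ]
```

```bash
python3 -c "
from bench import close_job
print(close_job())"
```

```text
the job is handed in; nothing more can be done
None
```

The job is handed in at about 43 s of the 72 s allowed. `close_job()` gave no verdict, so success rests on my own checks below.

**What I did**
- **Seating:** I lowered the mould into the vee and felt the brass stop at about 17 mm above the vee origin. The stop pushed back with up to about 24 N. I eased that to about 11 N, then let go with no drop.
- **Pushing:** I took the rod and pushed the slug down at a steady 10 to 11 N, against the 30 N limit. The slug then fell into the tray. By arm pose the rod tip got to about 5 mm above the mould's lower end.
- **Rod back:** I lowered the rod into its stand until the collar touched the plate, at the same height it was picked up from, and let go.

**Last checks**
- **Slug:** it lies in the tray at about x 131 mm, y 1 mm in the station frame. Its position was identical in two pictures about 1 s apart.
- **Mould:** it is empty and still seated. Just after release its mouth matched the predicted position to within 1 mm; the later check was by eye only.
- **Rod:** it stands upright, and its handle is within a pixel of where it started.
- **Bystanders:** none looked displaced in the final top view, except the short mould, which the arm hid there. I had no contact with it, and I did not measure the others.
- **Robot:** it was clear of everything, with forces near zero.

No check failed. One reading was a little off: the steady push was about 11 N, just under the stated 12 to 20 N, yet the slug moved and the rod did not slip in the grip.

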